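# Bed a model-gearbox blank down on its parallels in the machine vise

## Robot

A 7-joint arm with a two-finger parallel gripper is mounted at the origin on the work surface. World frame = base frame: x ahead of the robot, y to its left, z up, the work surface at z = 0. Lengths are in mm, angles in rad, forces in N, time in s.
With the tool pointing down it reaches from about 425 to 1025 mm from the base axis. Payload 3.6 kg.
Tool frame: the origin (TCP) lies midway between the tips of the shut fingers; the grasp point (between the pads) lies 19 mm behind it; z points along the fingers, x is the direction in which the jaws open and shut, and the axes are right-handed (so a half turn about z gives the same grasp; the last joint's range is limited). The gripper opens to 85 mm and grips with 20 to 120 N. Pads are 22 mm wide; open, the fingers measure 114 mm over their backs; the gripper's body (76 mm by 85 mm) begins 54 mm behind the grasp point. The pads swing forward as they close: fully open they stand 13 mm farther back than shut.
Start: joints at [-0.093, 0.591, 0.048, 1.609, -0.033, 0.943, -0.034], TCP at [725.003, 0.002, 202.202] pointing down, gripper open.
Joint ranges: [-2.69, 2.69], [-0.47, 2.24], [-1.27, 1.36], [0.19, 2.51], [-1.53, 4.68], [0.08, 2.07], [-3.09, 3.09]. Speed limits (rad/s): [2.57, 2.57, 3.14, 3.14, 3.14, 3.14, 3.14].

## Interface

Orientations are given as a unit quaternion [x, y, z, w].
In Python, from bench import robot, imaging gives the robot as it stands.
- The arm moves only by the tool send_rows, never from a script. Its argument "motion" is one flat list of numbers, 6 for each row, row after row: the shift along the world's x, y, z in m, then the turn, a rotation vector about the world's x, y, z in rad. A call has 1 to 12 rows; each row shifts and turns the commanded pose from where the row before left it; what a row does not reach is not made up. A row lasts 1/10 s, in which the tool goes at most 50 mm and 8.59 degrees, less where a joint would pass 70% of its speed; a pose out of reach is approached as far as the arm can. A call with a gripper value outside its range is refused whole. "claw" is the gripper's target within -1 to 1 (fully open at 1, half-way at 0, shut at -1), set as the call begins (left out, the last holds). The fingers move at their own pace and stop on an object; "newtons" is the grip in N (left out, the last holds). Time passes only in rows, so rows that do not move let the fingers close. It gives the time, the measured TCP pose, the force and the opening at its end, in the units of the state.
- robot.sense(): the state, without advancing time (a new reading comes with each control period).
- imaging.get_image(name): name is "scene" or "side" or "wrist"; returns the picture (400x640x3 uint8, red, green, blue); there is no depth.
- imaging.camera_info(name): a dict with "fx", "fy", "cx", "cy" (pixels), "extrinsics" (4x4, takes a point from camera to world coordinates). Camera axes: x right, y up, looking along -z (the intrinsics and any distortion apply to the point x, -y, -z); pixel columns grow to the right and rows downward; lengths in mm; the calibration is good to about 2 mm. A picture is of the moment at which its call begins: read the wrist's pose just before it. camera_info takes no time and is no camera call; for the wrist camera it gives the pose at the moment of the call.
- robot.job_done(): hands the job in, once; it reports no verdict.
The state is a dict: "time_s": time; "q": joint angles; "qd": joint speeds; "tau": joint torques, N m; "ee_pos": TCP position; "tcp_rot": TCP orientation; "wrist_force": force on the tool from outside, world axes, zero at the start; "torque": the same for the moment, N m; "finger_gap": opening from 0.0 (shut) to 1.0 (fully open).
Only numpy, scipy, OpenCV 4.12 (cv2) and the standard library are available. Lean on these libraries where they do the work, as an engineer would, in place of code of your own. Each camera call takes 0.05 s, during which the arm holds its last target.

## Task

The aluminium blank nipped in the vise has ridden up off its two steel parallels, and one parallel has crept out sideways. Slide that parallel back until it is centred under the blank like the other, then tap the blank gently down with the soft-faced mallet until it sits level and flat on both parallels; press on the blank only with the mallet, not with the gripper. Put the mallet back down on the bench, and finally push with a fingertip on the end of one of the parallels to prove that it no longer slides, leaving both centred and everything else where it is.

Things in the scene. Friction and masses are not known exactly. Their poses are not given: they have to be found in the camera images.
- vise: Grey machine vise, fixed. Origin on the bench under the centre of the jaw opening; x square to the jaws, from moving jaw and screw (-x) to fixed jaw; y along the jaws; z up. Jaws 80 mm long (y -40..40), faces at x -20 and 20, tops 66 mm high. Body reaches to x -148 (tommy bar across the screw at x -142, 96 mm wide, 54 mm high) and x 93, y -40..40. The space beyond y -40 and 40 is free.
- vise_bed (a point): Centre of the flat bed between the jaws, on which the parallels stand: 33 mm above the bench, 80 mm wide along y. Same axes as the vise.
- work: Aluminium block nipped in the jaws, 40 (x) x 76 (y) x 28 mm high; origin under its centre. It only moves up or down and tilts about the vise's x; jaw friction holds it. Starts 5 to 7.5 mm high, tilted up to 0.09 rad. Yields to some 5 N down; when its low end is down the high end needs some 10 N near that end, 17 N at the middle. Seated: underside 51, top 79 mm above the bench.
- work_left (a point): Point on the top face of the block, on its centre line, 26 mm from the middle towards the vise's +y (12 mm from that end). 79 mm above the bench when the block is down.
- work_right (a point): The same towards the vise's -y. 79 mm above the bench when the block is down.
- parallel_a: One of two identical loose steel bars (140 g), 8 mm thick (x), 130 mm long (y), 18 mm high, on edge on the vise bed under the block, along the jaws, one at each jaw (vise x -15.5 and 15.5 mm, either way round). Origin: centre of underside. One is centred (vise y near 0, 25 mm showing beyond the vise at each end); the other has crept 27 to 35 mm to the vise's +y. Either may be the crept one.
- parallel_b: The other parallel, same size, same origin. While the block is up a parallel slides at about 1.5 N. Once the block is down it is pinched, the tighter the harder the block was tapped or pressed home: after a push of 20 N it takes some 10 N to slide, after a light touch much less.
- mallet: Soft-faced mallet (about 240 g), standing on one face: upright head 32 mm in diameter, 62 mm tall, white nylon faces, steel middle; level wooden handle 13 mm wide, 17 mm high, centred 31 mm up, towards its -x, ending 124 mm from the head's axis. Origin: centre of the lower face, z up. Balances near the head's axis: grip the upper half of the head with the fingers either side of the handle.
- jar: Bystander: closed glass jar with a steel lid, 60 mm in diameter, 75 mm tall; origin at the centre of its underside. It and the mallet stand one on each side of the vise, either way round.
- calipers: Bystander: sliding calipers lying flat beyond the vise, about 205 mm long, 11 mm high; origin under the middle.
- wheel: Bystander: rubber-tyred model wheel lying flat, 48 mm in diameter, 19 mm high; origin under its centre.
- tractor: Bystander: half-built red and black model tractor, 95 mm long, 82 mm high; origin under its middle.
- cutters: Bystander: side cutters lying flat, about 160 mm long, 12 mm high; origin under the middle.
- screwdriver: Bystander: screwdriver lying flat, 160 mm long.
- spares_box: Bystander: small open wooden box of spare parallels, 60 x 135 mm, 30 mm high; origin under its centre.

How it is judged:
By the outcome, as a careful person would: the job done as asked, in the order asked, and still so for the second after the job is handed in, with the robot touching nothing.
It also fails if it takes over 70 s, if anything falls off the work surface, if the arm or the gripper's body presses on something with over 40 N, if the wrist force passes 120 N, or if a joint passes its speed limit or range.

## Working session

There is one attempt and no reset: what is moved stays moved. The work goes in short steps, Python scripts to look and compute and a tool call to move; the robot and the scene stay as the last step left them, time stands still between calls to the robot, and variables do not carry over. Pictures are saved under pics/ and viewed, and the job is handed in when it is done.

Besides the shell and the picture viewer there is one more tool, called after "Call:" as name(argument=value, ...), one argument or row to a line, values as JSON. send_rows: Moves the arm, as the interface text tells. Its arguments: {"type":"object","properties":{"motion":{"type":"array"},"claw":{"type":"number"},"newtons":{"type":"number"}},"required":["motion"]}

```bash
ls; mkdir -p pics
python3 - <<'E'
from bench import robot, imaging
import cv2
print(robot.sense())
for n in ["scene","side","wrist"]:
    im=imaging.get_image(n); cv2.imwrite(f"pics/{n}0.png",im[:,:,::-1]); i=imaging.camera_info(n); print(n,i)
E
```

```text
pics
{'time_s': 0.0, 'q': array([-0.09349248,  0.59212267,  0.04830234,  1.60983364, -0.03328686,
        0.94270517, -0.0336444 ]), 'qd': array([ 0.00045009,  0.00093455, -0.00055589,  0.0022782 , -0.00064875,
       -0.00084517, -0.00046582]), 'tau': array([ 3.78132427e-04, -5.48684978e+01,  1.54672019e+00, -1.98121297e+01,
        9.43630905e-03,  8.90732801e-03, -1.16924070e-05]), 'ee_pos': array([ 7.24100567e+02, -7.96155486e-03,  2.01034302e+02]), 'tcp_rot': array([ 9.99999357e-01,  6.69917444e-05, -1.12997291e-03,  6.98513222e-05]), 'wrist_force': array([-0.55152231, -0.12422141,  0.82624211]), 'torque': array([ 0.02552392, -0.00214491, -0.0230517 ]), 'finger_gap': 0.9946000892066494}
scene {'fx': 373.2667084864709, 'fy': 373.2667084864709, 'cx': 323.12504732989316, 'cy': 207.6026302827609, 'extrinsics': array([[-1.44582184e-02, -6.83578597e-01,  7.29733692e-01,
         1.39010295e+03],
       [ 9.99863971e-01, -1.56772996e-02,  5.12458893e-03,
        -5.90269251e+01],
       [ 7.93719441e-03,  7.29708520e-01,  6.83712277e-01,
         7.85519595e+02],
       [ 0.00000000e+0
[... 292 characters left out ...]
1, -4.43823521e-01,  5.48961067e-01,
         5.91759236e+02],
       [ 6.21909522e-04,  7.77249434e-01,  6.29192284e-01,
         8.53560977e+02],
       [ 0.00000000e+00,  0.00000000e+00,  0.00000000e+00,
         1.00000000e+00]])}
wrist {'fx': 279.12377487126264, 'fy': 279.12377487126264, 'cx': 318.1521205112695, 'cy': 200.53077815019594, 'extrinsics': array([[ 9.99998345e-01, -9.15868917e-04,  1.57203296e-03,
         7.25087255e+02],
       [ 4.24127708e-04,  9.57599162e-01,  2.88103566e-01,
         7.32420074e+01],
       [-1.76924255e-03, -2.88102422e-01,  9.57597966e-01,
         3.73153143e+02],
       [ 0.00000000e+00,  0.00000000e+00,  0.00000000e+00,
         1.00000000e+00]])}
```

View pics/scene0.png

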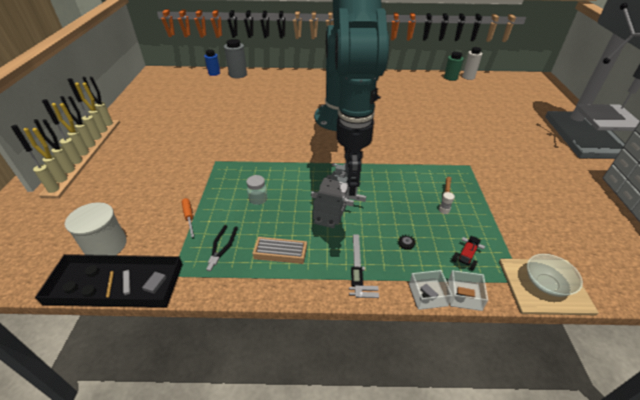

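View pics/side0.png

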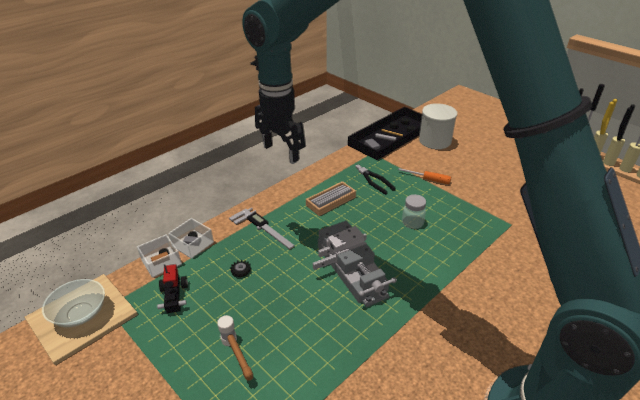

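View pics/wrist0.png

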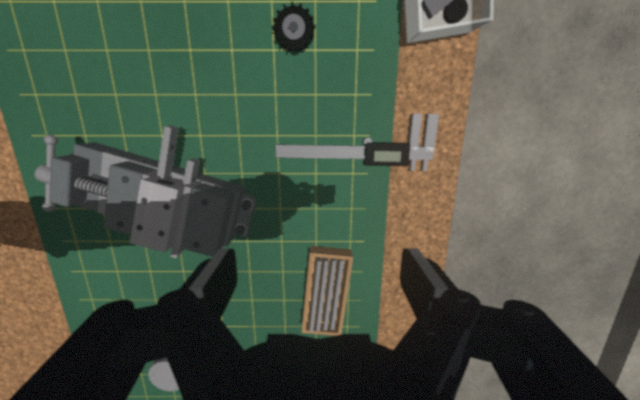

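```bash
cat > h.py <<'E'
import numpy as np, cv2
from bench import robot, imaging
def ray(info,u,v):
    E=info['extrinsics']; d=np.array([(u-info['cx'])/info['fx'],-(v-info['cy'])/info['fy'],-1]); return E[:3,3],E[:3,:3]@d
def onz(info,u,v,z):
    o,d=ray(info,u,v); return o+d*(z-o[2])/d[2]
def proj(info,p):
    E=info['extrinsics']; c=E[:3,:3].T@(np.asarray(p,float)-E[:3,3]); return np.array([info['cx']+info['fx']*c[0]/-c[2], info['cy']-info['fy']*c[1]/-c[2]])
def snap(n,f):
    i=imaging.camera_info(n); im=imaging.get_image(n)[:,:,::-1].copy(); cv2.imwrite('pics/'+f,im); np.save('pics/'+f[:-4]+'.npy',i,allow_pickle=True); return i,im
def st():
    s=robot.sense(); print(round(s['time_s'],2),s['ee_pos'].round(1),s['wrist_force'].round(1),round(s['finger_gap'],3), s['tcp_rot'].round(3))
E
python3 - <<'E'
from h import *
w=imaging.camera_info('wrist');s=imaging.camera_info('side');c=imaging.camera_info('scene')
print('crept end top',onz(w,172,128,51),'other end',onz(w,193,162,51))
print('fixed jaw corners',onz(w,178,252,66),onz(w,192,180,66), 'movjaw', onz(w,103,232,66),onz(w,112,166,66))
print('mallet side',onz(s,226,323,62),onz(s,249,375,31),'scene',onz(c,447,197,62),onz(c,448,180,31))
print('jar',onz(s,415,202,75), onz(c,257,182,75))
E
```

```text
crept end top [560.99636612  60.90850876  51.        ] other end [579.59659508  22.77947722  51.        ]
fixed jaw corners [553.92810195 -84.78805673  66.        ] [582.62814053   4.8197303   66.        ] movjaw [468.29963819 -58.5609641   66.        ] [495.86707055  20.6165042   66.        ]
mallet side [549.42174496 306.68814308  62.        ] [441.59465882 335.94009227  31.        ] scene [564.03172007 298.43424108  62.        ] [445.44866481 335.8823824   31.        ]
jar [ 511.68007291 -263.93976761   75.        ] [ 524.07725061 -264.1362574    75.        ]
```

Call:
send_rows(
  motion=[-0.04,-0.014,0,0,0,0,-0.04,-0.014,0,0,0,0,-0.04,-0.014,0,0,0,0,-0.04,-0.014,0,0,0,0,0,0,0,0,0,0,0,0,0,0,0,0],
  claw=-1,
  newtons=50,
)

```text
time_s: 0.75
ee_pos: [564.2, -56.5, 202.3]
tcp_rot: [1.0, -0.001, 0.0, -0.0]
wrist_force: [1.1, 1.3, 0.6]
finger_gap: 0.0
```

Run:
```python
from h import *
st(); i,im=snap('wrist','w1.png'); st()
cv2.imwrite('pics/w1z.png',cv2.resize(im[40:300,180:500],None,fx=2.5,fy=2.3,interpolation=cv2.INTER_CUBIC)[:600,:800])
```

```text
0.75 [564.2 -56.5 202.3] [1.1 1.3 0.6] 0.0 [ 1.    -0.001  0.    -0.   ]
0.8 [565.9 -55.7 202.6] [ 0.4  0.9 -0.3] 0.002 [ 1.     0.     0.001 -0.   ]
```

View pics/w1.png

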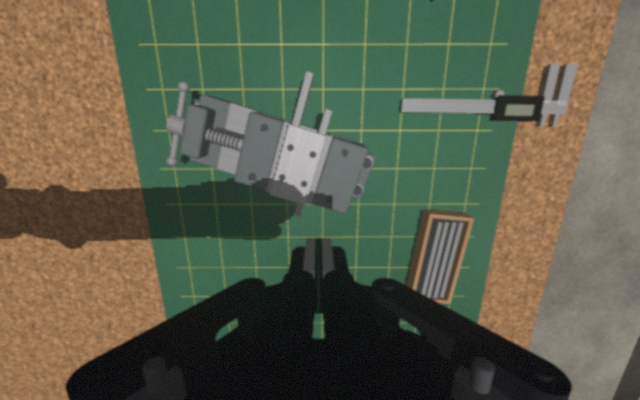

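View pics/w1z.png

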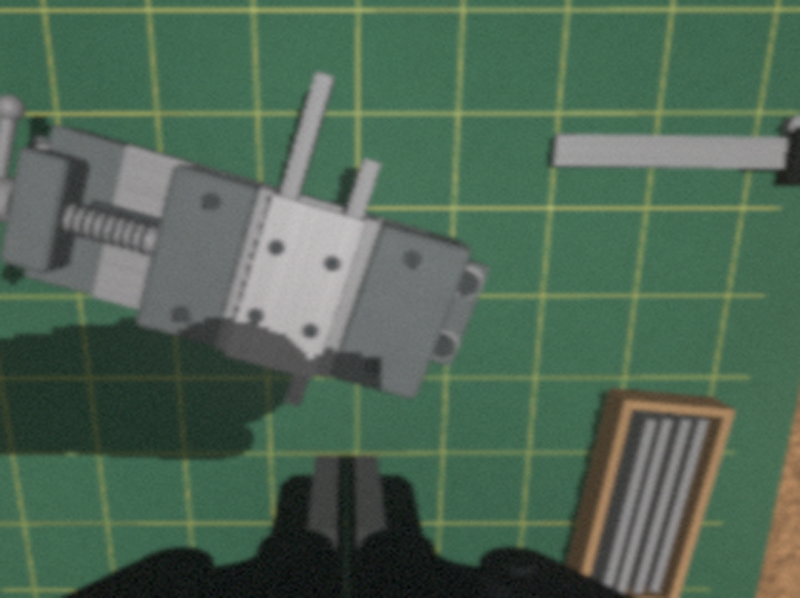

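```bash
cat > fit.py <<'E'
from h import *
from scipy.optimize import least_squares
i=np.load('pics/w1.npy',allow_pickle=True).item()
Z=lambda x,y:(180+x/2.5,40+y/2.3)
obs=[]  # (kind, uv)
V=[((20,40,66),Z(385,222)),((93,0,None),None)]
def model(p,k):
    x,y,a,h,t,cr=p
    R=np.array([[np.cos(a),-np.sin(a)],[np.sin(a),np.cos(a)]])
    def W(q): return np.r_[R@np.array(q[:2])+[x,y],q[2]]
    return W
pts=lambda h,t,cr:[
 ((20,40,66),Z(385,222)),
 ((-15.5,65+cr,51),Z(323,72)),((15.5,65,51),Z(372,160)),
 ((-142,48,50),(183,84)),((-142,-48,50),(172,164)),
 ((-20,38,79+h+38*t),Z(268,188)),((20,38,79+h+38*t),Z(364,218)),
 ((-20,-38,79+h-38*t),Z(222,343)),((20,-38,79+h-38*t),Z(322,371)),
]
def res(p):
    W=model(p,0); return np.concatenate([proj(i,W(q))-uv for q,uv in pts(*p[3:])])
r=least_squares(res,[540,-30,-.3,6,0,30],loss='soft_l1')
print(r.x.round(3)); print(r.fun.reshape(-1,2).round(1))
W=model(r.x,0)
for q in [(-15.5,65+r.x[5],42),(15.5,65,42),(0,26,79),(0,-26,79),(15.5,-65,42)]: print(q,W(q).round(1))
E
python3 fit.py
```

```text
[ 5.42872e+02 -3.24170e+01 -2.91000e-01 -1.79800e+00  1.38000e-01
  2.97590e+01]
[[-7.8 -3.8]
 [-0.2 -0. ]
 [-0.2 -1.2]
 [ 0.8 -3.8]
 [-0.8  1.4]
 [ 1.   2.1]
 [ 0.5  0.7]
 [ 3.   2. ]
 [-2.7 -0.4]]
(-15.5, np.float64(94.75891055858298), 42) [555.2  62.8  42. ]
(15.5, 65, 42) [576.4  25.4  42. ]
(0, 26, 79) [550.3  -7.5  79. ]
(0, -26, 79) [535.4 -57.3  79. ]
(15.5, -65, 42) [539.1 -99.1  42. ]
```

```bash
sed -i '/((20,40,66),Z(385,222)),$/d; s/,50),(1/,47),(1/g' fit.py; sed -i '/^V=/d' fit.py; python3 fit.py
```

```text
[ 5.42357e+02 -3.18290e+01 -2.90000e-01 -2.36000e-01  1.30000e-01
  2.92700e+01]
[[-0.8 -0.2]
 [-0.6 -1.8]
 [ 1.5 -4. ]
 [-0.   0.5]
 [ 0.3  1.6]
 [ 0.   0.2]
 [ 2.2  1.9]
 [-3.2 -0.5]]
(-15.5, np.float64(94.27019044951248), 42) [554.5  62.9  42. ]
(15.5, 65, 42) [575.8  26.   42. ]
(0, 26, 79) [549.8  -6.9  79. ]
(0, -26, 79) [534.9 -56.7  79. ]
(15.5, -65, 42) [538.6 -98.5  42. ]
```

Call:
send_rows(
  motion=[-0.001,0.048,0,0,0,-0.0967,-0.001,0.048,0,0,0,-0.0967,-0.0015,0.0476,0,0,0,-0.0966,0,0,-0.04,0,0,0,0,0,-0.04,0,0,0,0,0,-0.04,0,0,0,0,0,-0.03,0,0,0,0,0,-0.012,0,0,0,0,0,0,0,0,0],
)

```text
time_s: 1.7
ee_pos: [561.5, 88.4, 38.5]
tcp_rot: [0.99, -0.144, -0.001, 0.0]
wrist_force: [-0.1, -0.8, 1.4]
finger_gap: -0.002
```

Run:
```python
from h import *
st(); i,im=snap('wrist','w2.png'); st()
cv2.imwrite('pics/w2z.png',cv2.resize(im,None,fx=1.25,fy=1.25))
i,im=snap('side','s2.png')
cv2.imwrite('pics/s2z.png',cv2.resize(im[170:330,270:450],None,fx=4,fy=3.7)[:600,:800])
```

```text
1.7 [561.5  88.4  38.5] [-0.1 -0.8  1.4] -0.002 [ 0.99  -0.144 -0.001  0.   ]
1.75 [562.5  88.3  39.9] [-0.1 -0.1  0.5] -0.001 [ 0.99  -0.144  0.    -0.   ]
```

View pics/w2z.png

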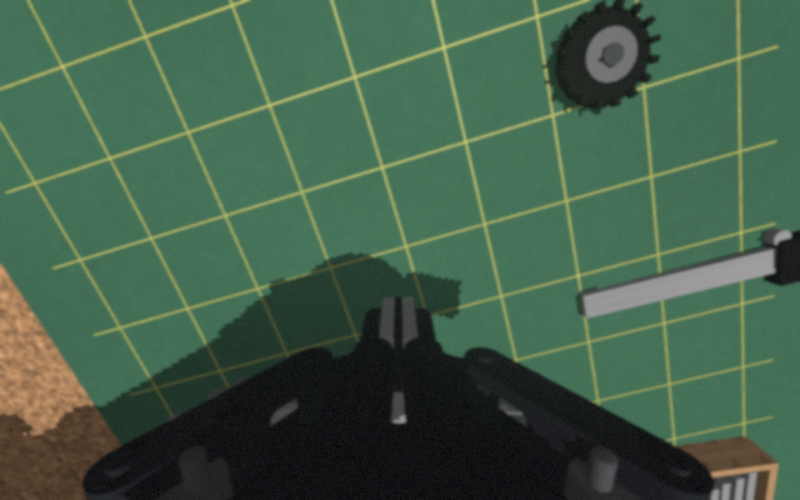

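View pics/s2z.png

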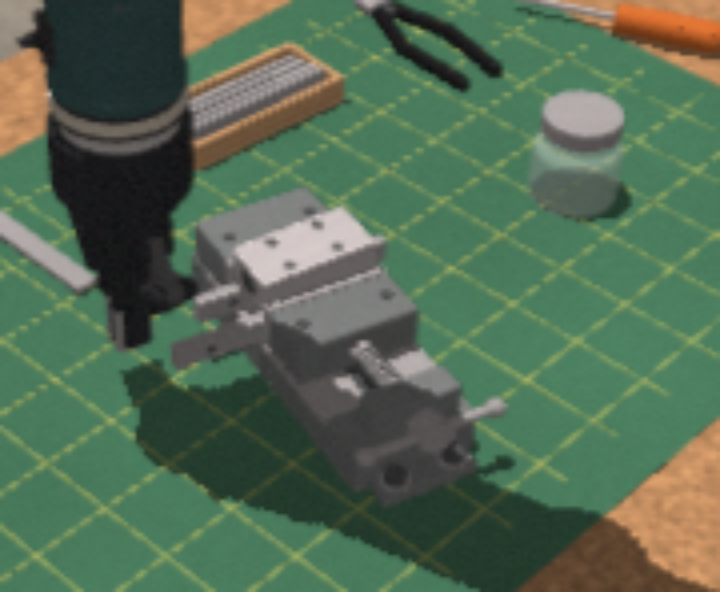

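Call:
send_rows(
  motion=[-0.002,-0.0067,0,0,0,0,-0.002,-0.0067,0,0,0,0,-0.002,-0.0067,0,0,0,0,-0.002,-0.0067,0,0,0,0,0,0,0,0,0,0],
)

```text
time_s: 2.3
ee_pos: [553.0, 58.8, 40.5]
tcp_rot: [0.989, -0.146, -0.0, 0.0]
wrist_force: [-0.1, -0.1, -1.1]
finger_gap: 0.002
```

Run:
```python
from h import *
st(); i,im=snap('side','s3.png');st()
cv2.imwrite('pics/s3z.png',cv2.resize(im[210:290,280:380],None,fx=7,fy=7,interpolation=cv2.INTER_CUBIC))
```

```text
2.3 [553.   58.8  40.5] [-0.1 -0.1 -1.1] 0.002 [ 0.989 -0.146 -0.     0.   ]
2.35 [553.3  59.7  40.5] [-0.2  0.  -0.3] 0.006 [ 0.989 -0.145  0.     0.   ]
```

View pics/s3z.png

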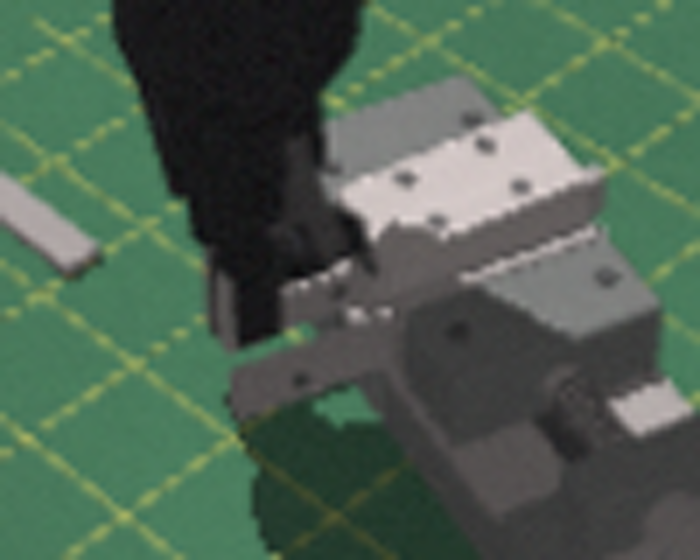

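Run:
```python
from h import *
s=imaging.camera_info('side')
print('tcp',proj(s,[553.2,59.4,40.5]))
print('end pred top', proj(s,[554.5,62.9,51]),'bottom',proj(s,[554.5,62.9,33]), 'ctr end',proj(s,[575.8,26,51]))
for uv in [(313,263),(314,270)]:
  for z in (51,33): print(uv,z,onz(s,*uv,z))
print(onz(s,315.7,259.3,40))
```

```text
tcp [314.03768634 266.68045139]
end pred top [312.46822683 263.97715162] bottom [312.62213789 269.41651225] ctr end [317.58640623 251.50291692]
(313, 263) 51 [555.91217259  59.8695609   51.        ]
(313, 263) 33 [568.98577478  47.94023163  33.        ]
(314, 270) 51 [538.20821703  73.53346511  51.        ]
(314, 270) 33 [550.88475132  61.91059266  33.        ]
[568.2351567   39.67504005  40.        ]
```

Run:
```python
from h import *
s=imaging.camera_info('side');c=imaging.camera_info('scene')
w=np.load('pics/w1.npy',allow_pickle=True).item()
print('wrist',proj(w,[565.9,-55.7,202.6]))
print('s2',proj(s,[562.2,88.3,39.3]))
s0=proj(s,[725,0,202]);print(s0, proj(c,[725,0,202]))
st()
i,im=snap('scene','c3.png')
cv2.imwrite('pics/c3z.png',cv2.resize(im[140:260,260:420],None,fx=5,fy=5,interpolation=cv2.INTER_CUBIC))
print('scene',proj(c,[553.2,59.4,40.5]),proj(c,[554.5,62.9,51]))
```

```text
wrist [319.89038196 230.57903542]
s2 [302.25369613 271.45263793]
[281.05134095 169.17232211] [350.15024321 195.81121126]
2.35 [553.3  59.7  40.5] [-0.2  0.  -0.3] 0.006 [ 0.989 -0.145  0.     0.   ]
scene [364.66913623 198.73843484] [366.17069664 196.41695037]
```

View pics/c3z.png

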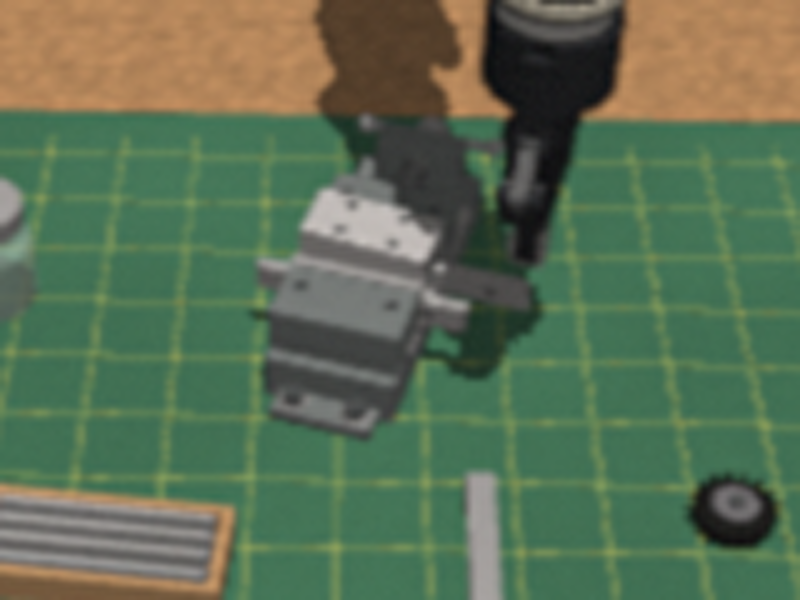

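Call:
send_rows(
  motion=[0.004,0.0134,0,0,0,0,0.004,0.0134,0,0,0,0,0,0,-0.01,0,0,0,0,0,-0.01,0,0,0,0,0,0,0,0,0],
)

```text
time_s: 2.9
ee_pos: [559.8, 87.4, 18.2]
tcp_rot: [0.99, -0.144, -0.002, 0.001]
wrist_force: [-0.2, -0.4, -0.1]
finger_gap: -0.002
```

Run:
```python
from h import *
st(); i,im=snap('side','s4.png');st()
cv2.imwrite('pics/s4z.png',cv2.resize(im[210:290,280:380],None,fx=7,fy=7,interpolation=cv2.INTER_CUBIC))
print(proj(i,robot.sense()['ee_pos']))
```

```text
2.9 [559.8  87.4  18.2] [-0.2 -0.4 -0.1] -0.002 [ 0.99  -0.144 -0.002  0.001]
2.95 [560.1  87.   18.8] [-0.2 -0.6 -0.5] 0.001 [ 0.989 -0.145 -0.001  0.001]
[303.55647811 277.73860328]
```

View pics/s4z.png

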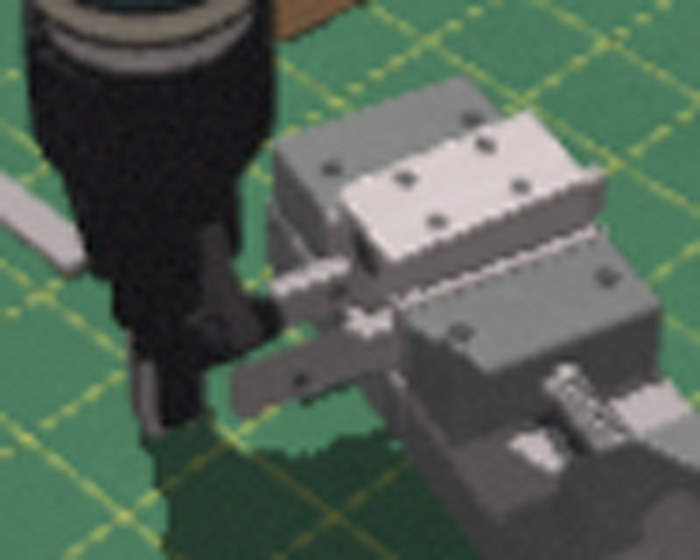

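Call:
send_rows(
  motion=[0,0,-0.003,0,0,0,-0.002,-0.0067,0,0,0,0,-0.002,-0.0067,0,0,0,0,-0.002,-0.0067,0,0,0,0,-0.001,-0.0033,0,0,0,0,0,0,0,0,0,0],
)

```text
time_s: 3.55
ee_pos: [554.3, 63.0, 17.4]
tcp_rot: [0.989, -0.145, -0.0, 0.0]
wrist_force: [0.4, 0.0, -0.1]
finger_gap: 0.007
```

Run:
```python
from h import *
st(); i,im=snap('side','s5.png');st()
cv2.imwrite('pics/s5z.png',cv2.resize(im[210:290,280:380],None,fx=7,fy=7,interpolation=cv2.INTER_CUBIC))
```

```text
3.55 [554.3  63.   17.4] [ 0.4  0.  -0.1] 0.007 [ 0.989 -0.145 -0.     0.   ]
3.6 [554.4  63.5  17.4] [0.6 0.2 0.1] 0.006 [ 0.989 -0.145 -0.     0.   ]
```

View pics/s5z.png

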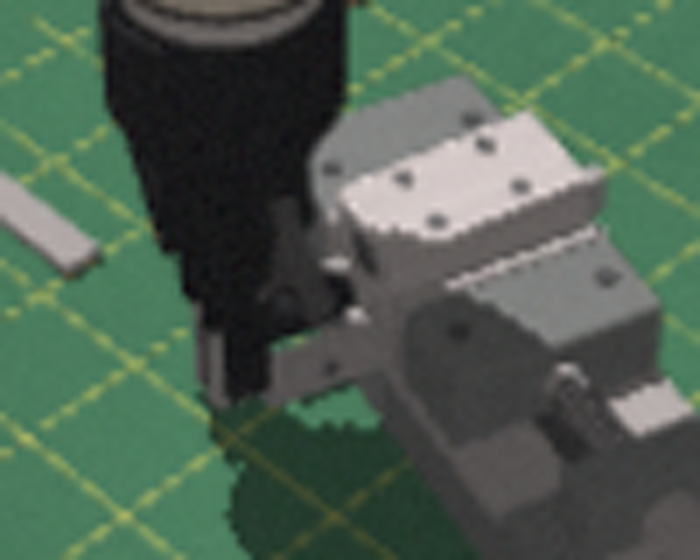

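Call:
send_rows(
  motion=[-0.0015,-0.005,0,0,0,0,-0.0015,-0.005,0,0,0,0,-0.0013,-0.0044,0,0,0,0,0,0,0,0,0,0],
)

```text
time_s: 4.0
ee_pos: [550.0, 48.8, 17.3]
tcp_rot: [0.989, -0.145, -0.0, 0.0]
wrist_force: [0.5, -0.7, -0.7]
finger_gap: -0.002
```

Run:
```python
from h import *
st(); i,im=snap('side','s6.png');st()
cv2.imwrite('pics/s6z.png',cv2.resize(im[210:290,280:380],None,fx=7,fy=7,interpolation=cv2.INTER_CUBIC))
i,im=snap('scene','c6.png')
cv2.imwrite('pics/c6z.png',cv2.resize(im[165:225,300:380],None,fx=10,fy=10,interpolation=cv2.INTER_CUBIC))
```

```text
4.0 [550.   48.8  17.3] [ 0.5 -0.7 -0.7] -0.002 [ 0.989 -0.145 -0.     0.   ]
4.05 [549.9  49.   17.2] [ 0.4  0.6 -0.6] -0.002 [ 0.989 -0.145 -0.     0.   ]
```

View pics/s6z.png

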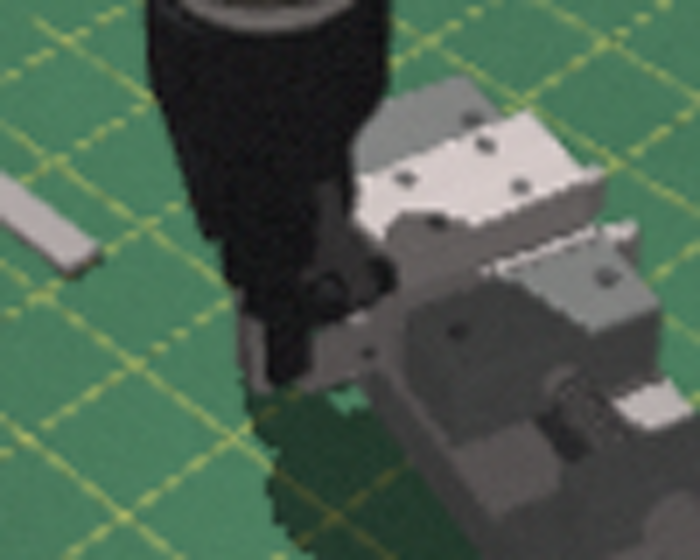

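View pics/c6z.png

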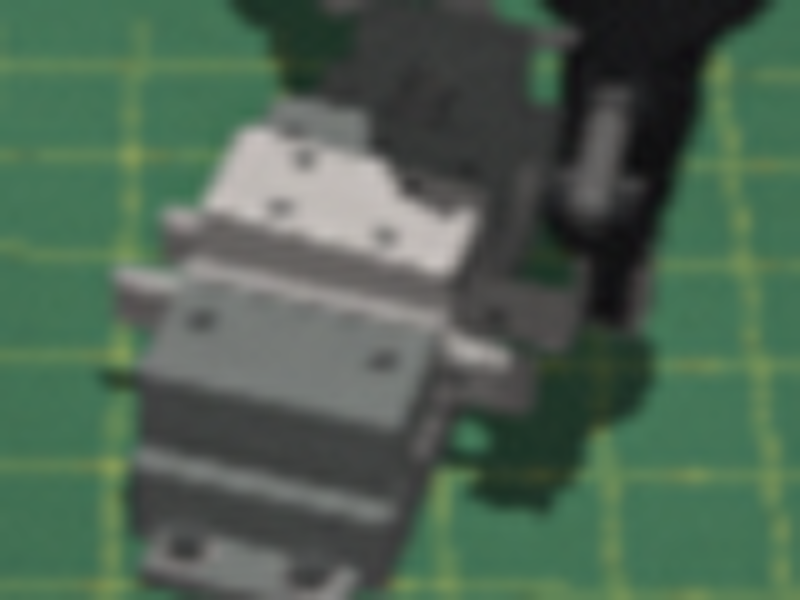

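Run:
```python
from h import *
c=imaging.camera_info('scene')
a=-.29;R=np.array([[np.cos(a),-np.sin(a)],[np.sin(a),np.cos(a)]])
W=lambda x,y,z:np.r_[R@[x,y]+[542.4,-31.8],z]
for px in(-15.5,15.5):
  for y in (-65,65):
    for dx in (-4,4):
      for z in (51,33): print(px,y,dx,z,((proj(c,W(px+dx,y,z))-[300,165])*10).round())
print((proj(c,W(0,10,51))-proj(c,W(0,0,51)))*10)
```

```text
-15.5 -65 -4 51 [158. 200.]
-15.5 -65 -4 33 [158. 245.]
-15.5 -65 4 51 [150. 216.]
-15.5 -65 4 33 [150. 261.]
-15.5 65 -4 51 [569. 286.]
-15.5 65 -4 33 [565. 331.]
-15.5 65 4 51 [563. 303.]
-15.5 65 4 33 [559. 347.]
15.5 -65 -4 51 [126. 263.]
15.5 -65 -4 33 [127. 308.]
15.5 -65 4 51 [117. 279.]
15.5 -65 4 33 [118. 324.]
15.5 65 -4 51 [545. 352.]
15.5 65 -4 33 [541. 397.]
15.5 65 4 51 [538. 369.]
15.5 65 4 33 [534. 414.]
[32.0496509   6.75060528]
```

Call:
send_rows(
  motion=[-0.0007,-0.0024,0,0,0,0,0,0,0,0,0,0,0.002,0.006,0,0,0,0,0.009,0.029,0,0,0,0,0,0.0,0.04,0,0,0,-0.002,0.0,0.045,0,0,0.09,-0.01,-0.03,0.045,0,0,0.1,-0.015,-0.045,0.04,0,0,0.1,-0.012,-0.045,0.02,0,0,0,0,0,0,0,0,0],
  claw=0.6,
)

```text
time_s: 5.1
ee_pos: [525.4, -33.0, 198.1]
tcp_rot: [1.0, -0.005, 0.002, 0.002]
wrist_force: [0.9, -1.1, 0.1]
finger_gap: 0.798
```

Run:
```python
from h import *
st(); i,im=snap('wrist','w7.png');st()
cv2.imwrite('pics/w7z.png',cv2.resize(im[60:260,210:450],None,fx=3.3,fy=3,interpolation=cv2.INTER_CUBIC))
i,im=snap('scene','c7.png')
cv2.imwrite('pics/c7z.png',cv2.resize(im[165:225,300:380],None,fx=10,fy=10,interpolation=cv2.INTER_CUBIC))
i,im=snap('side','s7.png')
cv2.imwrite('pics/s7z.png',cv2.resize(im[210:290,280:380],None,fx=7,fy=7,interpolation=cv2.INTER_CUBIC))
```

```text
5.1 [525.4 -33.  198.1] [ 0.9 -1.1  0.1] 0.798 [ 1.    -0.005  0.002  0.002]
5.15 [525.6 -29.3 196.8] [ 0.3  1.2 -0.8] 0.803 [ 1.    -0.004  0.002  0.001]
```

View pics/w7z.png

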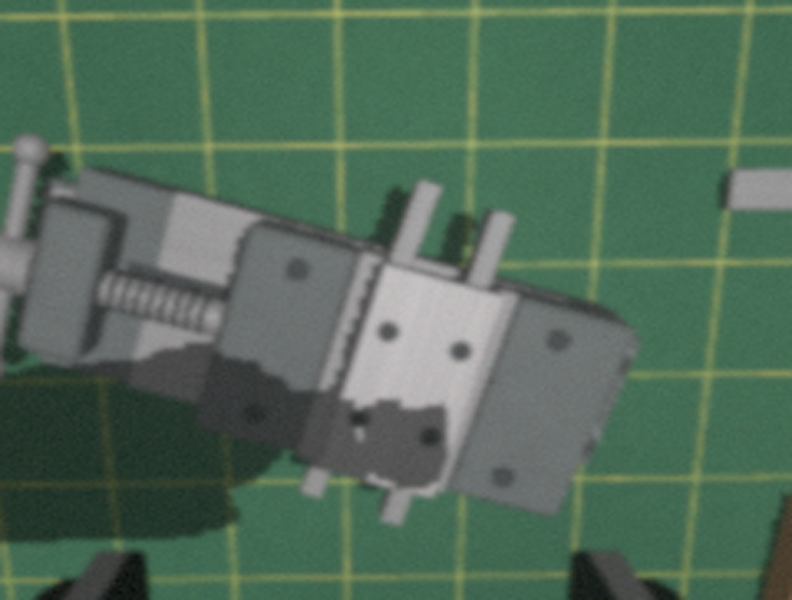

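View pics/c7z.png

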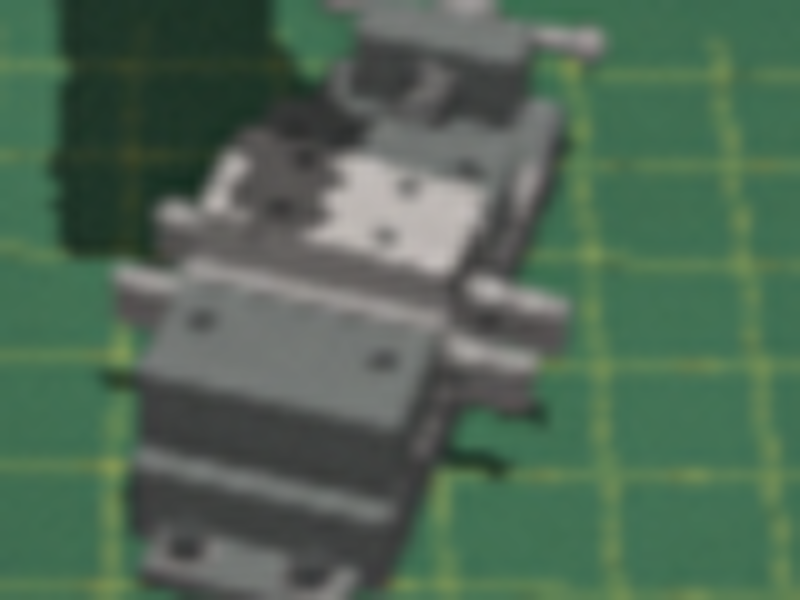

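View pics/s7z.png

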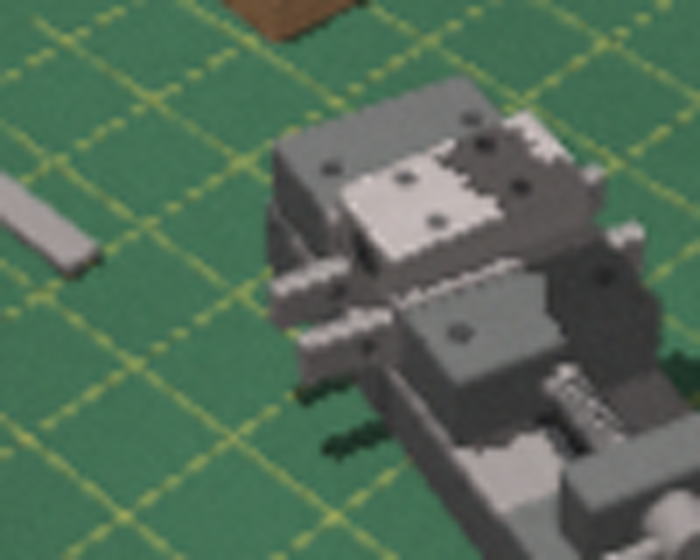

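Run:
```python
from h import *
i=np.load('pics/w7.npy',allow_pickle=True).item()
a=-.29;R=np.array([[np.cos(a),-np.sin(a)],[np.sin(a),np.cos(a)]])
P={}
for n,(x,y),z in [('Ltop',(430,183),51),('Lbot',(313,494),51),('Rtop',(501,212),51),('Rbot',(393,521),51)]:
    P[n]=onz(i,210+x/3.3,60+y/3,z); 
for n in P: print(n,P[n].round(1),(R.T@(P[n][:2]-[542.4,-31.8])).round(1))
L=(P['Ltop']+P['Lbot'])/2;Rr=(P['Rtop']+P['Rbot'])/2
d=P['Rtop']-P['Rbot'];print(np.linalg.norm(d),np.linalg.norm(P['Ltop']-P['Lbot']),'yaw',-np.arctan2(d[0],d[1]))
print(L,Rr,(R.T@(L-Rr)[:2]))
```

```text
Ltop [551.6  34.8  51. ] [-10.2  66.4]
Lbot [509.7 -87.1  51. ] [-15.5 -62.3]
Rtop [575.6  24.2  51. ] [15.8 63.2]
Rbot [539.4 -99.4  51. ] [ 16.5 -65.6]
128.76292984004553 128.81746661171334 yaw -0.2847479743116124
[530.63905178 -26.14170436  51.        ] [557.51851264 -37.58900165  51.        ] [-29.03045887   3.28306087]
```

Call:
send_rows(
  motion=[0.01,-0.028,-0.026,0,0,0,0.01,-0.028,-0.026,0,0,0,0,0,0,0,0,0,0,0,0,0,0,0,0,0,0,0,0,0],
)

```text
time_s: 5.75
ee_pos: [545.7, -79.1, 142.9]
tcp_rot: [1.0, 0.002, -0.0, -0.001]
wrist_force: [0.1, 0.6, 0.4]
finger_gap: 0.798
```

Run:
```python
from h import *
st(); i,im=snap('wrist','w8.png');st()
z=cv2.resize(im[10:230,190:430],None,fx=3.3,fy=2.7,interpolation=cv2.INTER_CUBIC)
cv2.imwrite('pics/w8z.png',np.clip(z*1.0+0,0,255).astype('uint8'))
```

```text
5.75 [545.7 -79.1 142.9] [0.1 0.6 0.4] 0.798 [ 1.     0.002 -0.    -0.001]
5.8 [545.9 -79.2 143.3] [-0.3 -0.1  0.4] 0.803 [ 1.     0.002  0.    -0.001]
```

View pics/w8z.png

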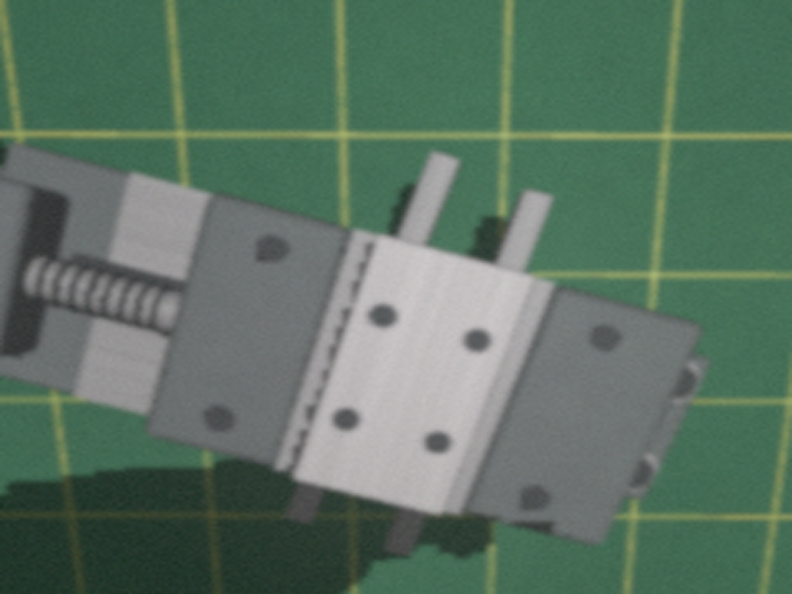

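```bash
cat > fit8.py <<'E'
from h import *
from scipy.optimize import least_squares
i=np.load('pics/w8.npy',allow_pickle=True).item()
Z=lambda x,y:np.array((190+x/3.3,10+y/2.7))
P={n:onz(i,*Z(*p),51) for n,p in dict(Lt=(446,155),Lb=(300,520),Rt=(540,192),Rb=(399,554)).items()}
a=-.29
for n in P: print(n,P[n].round(1))
for k in 'LR':
    d=P[k+'t']-P[k+'b']; print(k,((P[k+'t']+P[k+'b'])/2).round(1),np.linalg.norm(d).round(1),'yaw',-np.arctan2(d[0],d[1]).round(3))
obs=[((-20,38),Z(375,237)),((20,38),Z(532,277)),((-20,-38),Z(293,482)),((20,-38),Z(440,513))]
def res(p):
    x,y,a,h,t=p;R=np.array([[np.cos(a),-np.sin(a)],[np.sin(a),np.cos(a)]])
    return np.concatenate([proj(i,np.r_[R@q+[x,y],79+h+t*q[1]])-uv for q,uv in [(np.array(q),uv) for q,uv in obs]])
r=least_squares(res,[542,-32,-.29,6,0]);print(r.x.round(3),r.fun.round(1))
x,y,a=r.x[:3];R=np.array([[np.cos(a),-np.sin(a)],[np.sin(a),np.cos(a)]])
for n in P: print(n,(R.T@(P[n][:2]-[x,y])).round(1))
E
python3 fit8.py
```

```text
Lt [551.8  34.9  51. ]
Lb [509.4 -87.3  51. ]
Rt [576.8  24.1  51. ]
Rb [ 539.  -100.4   51. ]
L [530.6 -26.2  51. ] 129.4 yaw -0.334
R [557.9 -38.2  51. ] 130.1 yaw -0.295
[ 5.42524e+02 -3.35220e+01 -2.88000e-01  1.70200e+00 -5.70000e-02] [-0.2 -0.1 -0.2  0.2  0.1 -0.7  0.3  0.7]
Lt [-10.5  68.3]
Lb [-16.5 -61. ]
Rt [16.6 64.9]
Rb [ 15.6 -65.2]
```

Call:
send_rows(
  motion=[0.0007,0.0355,0,0,0,-0.096,0.0007,0.0355,0,0,0,-0.096,0.0007,0.0356,0,0,0,-0.096,0,0,-0.04,0,0,0,0,0,-0.04,0,0,0,0,0,-0.01,0,0,0,0,0,0,0,0,0,0,0,0,0,0,0],
  claw=-0.48,
  newtons=20,
)

```text
time_s: 6.6
ee_pos: [548.7, 25.3, 54.4]
tcp_rot: [0.99, -0.143, 0.001, -0.0]
wrist_force: [-0.2, 0.4, 0.3]
finger_gap: 0.259
```

Run:
```python
from h import *
st(); i,im=snap('side','s9.png');st()
cv2.imwrite('pics/s9z.png',cv2.resize(im[190:290,280:380],None,fx=6,fy=6,interpolation=cv2.INTER_CUBIC))
i,im=snap('scene','c9.png');st()
cv2.imwrite('pics/c9z.png',cv2.resize(im[155:225,300:390],None,fx=8,fy=8,interpolation=cv2.INTER_CUBIC))
```

```text
6.6 [548.7  25.3  54.4] [-0.2  0.4  0.3] 0.259 [ 0.99  -0.143  0.001 -0.   ]
6.65 [549.   25.1  54.7] [-0.6  0.6 -0. ] 0.257 [ 0.99  -0.144  0.002 -0.   ]
6.7 [549.2  25.   54.9] [0.1 0.4 1.1] 0.266 [ 0.99  -0.144  0.002 -0.   ]
```

View pics/s9z.png

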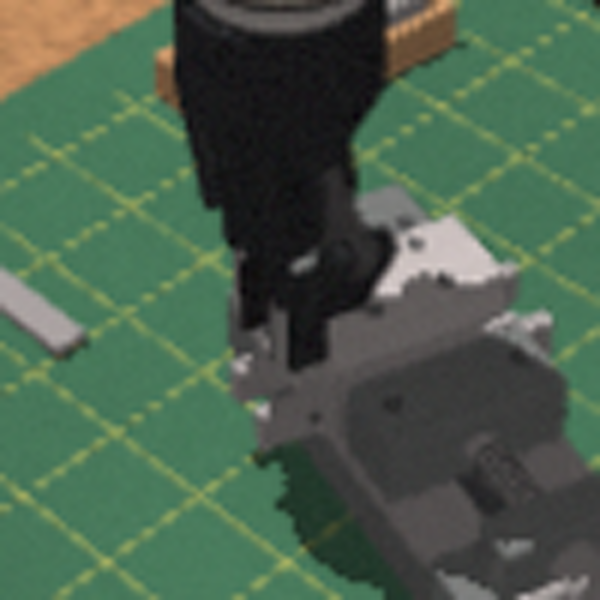

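View pics/c9z.png

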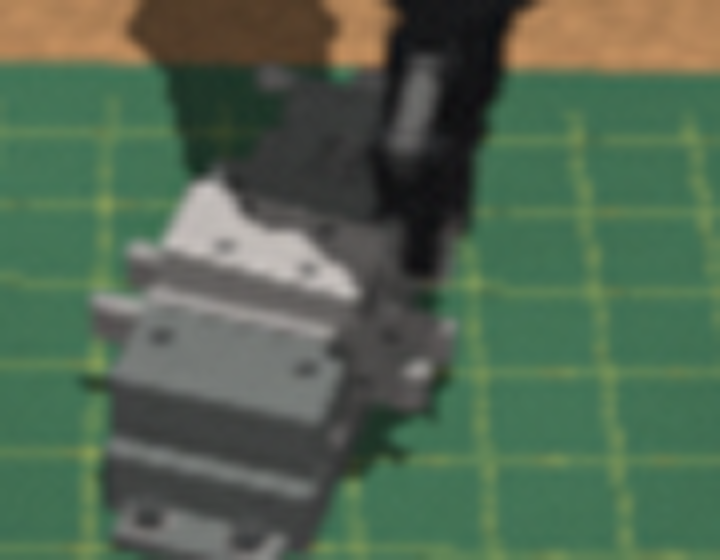

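Run:
```python
from h import *
s=imaging.camera_info('side')
a=-.288;R=np.array([[np.cos(a),-np.sin(a)],[np.sin(a),np.cos(a)]])
V=lambda p:(R.T@(np.array(p[:2])-[542.5,-33.5])).round(1)
print('tcp vise',V([549.2,25.0]))
for n,uv in dict(outL=(290,362),outR=(325,368),inL=(240,322),inR=(270,330)).items():
  for z in (65,72): print(n,z,V(onz(s,280+uv[0]/6,190+uv[1]/6,z)))
```

```text
tcp vise [-10.2  58. ]
outL 65 [-6.3 49.1]
outL 72 [-12.7  52.5]
outR 65 [-15.7  38.7]
outR 72 [-22.   42.2]
inL 65 [23.  55.7]
inL 72 [16.4 59.1]
inR 65 [13.3 47.4]
inR 72 [ 6.8 50.9]
```

Call:
send_rows(
  motion=[-0.0015,0.002,0,0,0,0,0,0,-0.012,0,0,0,0,0,-0.012,0,0,0,0,0,0,0,0,0],
)

```text
time_s: 7.1
ee_pos: [544.5, 26.9, 27.2]
tcp_rot: [0.99, -0.143, -0.002, 0.0]
wrist_force: [-0.4, 0.3, 0.1]
finger_gap: 0.259
```

Run:
```python
from h import *
st(); i,im=snap('side','s10.png');st()
cv2.imwrite('pics/s10z.png',cv2.resize(im[210:290,280:380],None,fx=7,fy=7,interpolation=cv2.INTER_CUBIC))
```

```text
7.1 [544.5  26.9  27.2] [-0.4  0.3  0.1] 0.259 [ 0.99  -0.143 -0.002  0.   ]
7.15 [544.9  26.9  27.8] [0.1 0.5 0.1] 0.261 [ 0.99  -0.144 -0.001  0.   ]
```

View pics/s10z.png

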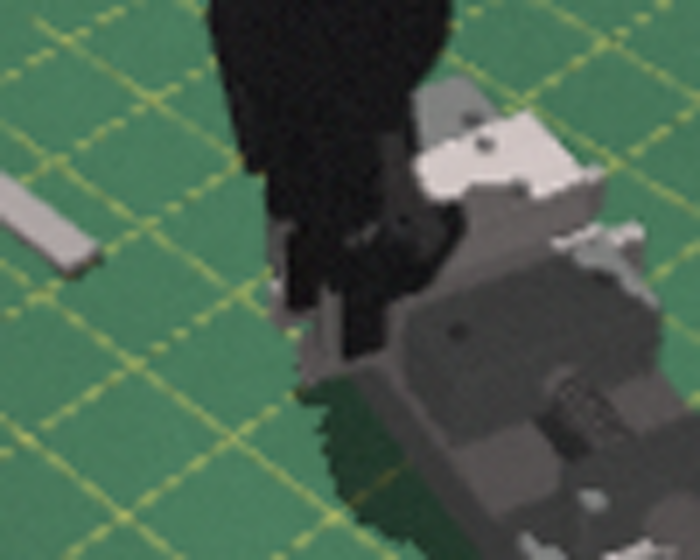

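Call:
send_rows(
  motion=[0,0,-0.006,0,0,0,0,0,-0.006,0,0,0,0,0,0,0,0,0,0,0,0,0,0,0],
)

```text
time_s: 7.55
ee_pos: [546.0, 27.0, 16.8]
tcp_rot: [0.99, -0.144, -0.0, 0.0]
wrist_force: [0.7, -0.5, 0.4]
finger_gap: 0.259
```

Run:
```python
from h import *
st(); i,im=snap('side','s11.png');st()
cv2.imwrite('pics/s11z.png',cv2.resize(im[210:290,280:380],None,fx=7,fy=7,interpolation=cv2.INTER_CUBIC))
i,im=snap('scene','c11.png');st()
cv2.imwrite('pics/c11z.png',cv2.resize(im[165:225,300:380],None,fx=9,fy=9,interpolation=cv2.INTER_CUBIC))
```

```text
7.55 [546.   27.   16.8] [ 0.7 -0.5  0.4] 0.259 [ 0.99  -0.144 -0.     0.   ]
7.6 [546.1  27.   17. ] [-0.   0.4 -0.4] 0.26 [ 0.99  -0.144 -0.     0.   ]
7.65 [546.2  27.1  17.2] [0.5 1.1 0.3] 0.257 [ 0.99  -0.144  0.    -0.   ]
```

View pics/s11z.png

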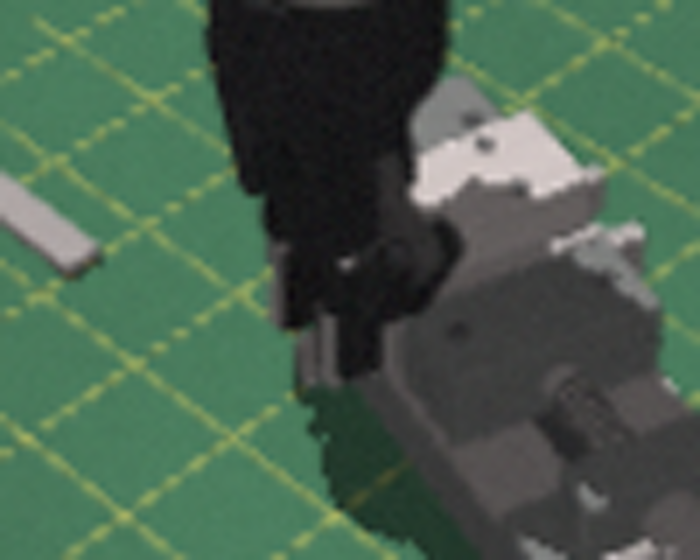

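View pics/c11z.png

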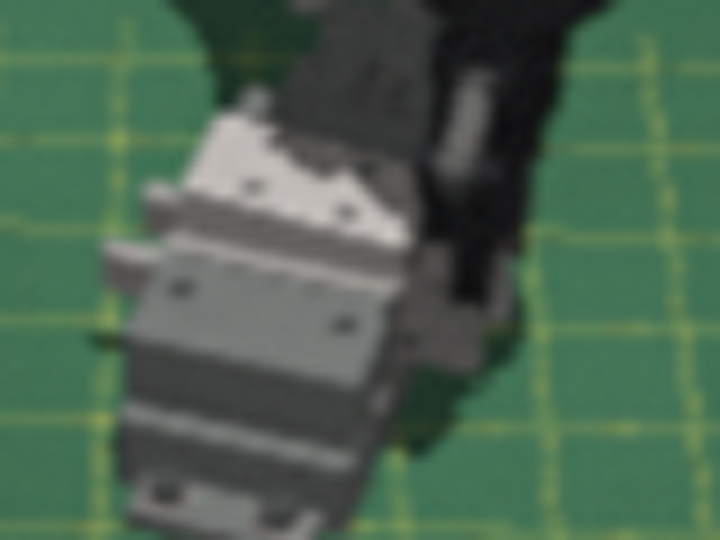

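Call:
send_rows(
  motion=[0,0,0,0,0,0,0,0,0,0,0,0,0,0,0,0,0,0,0,0,0,0,0,0,0,0,0,0,0,0],
  claw=-1,
  newtons=20,
)

```text
time_s: 8.15
ee_pos: [546.3, 27.1, 17.2]
tcp_rot: [0.99, -0.143, 0.0, -0.0]
wrist_force: [-0.1, 0.4, 2.3]
finger_gap: 0.084
```

Run:
```python
from h import *
st()
```

```text
8.15 [546.3  27.1  17.2] [-0.1  0.4  2.3] 0.084 [ 0.99  -0.143  0.    -0.   ]
```

Call:
send_rows(
  motion=[-0.0013,-0.0015,0,0,0,0,-0.0013,-0.0015,0,0,0,0,0,0,0,0,0,0,0,0,0,0,0,0],
)

```text
time_s: 8.55
ee_pos: [544.2, 24.5, 17.3]
tcp_rot: [0.99, -0.143, 0.001, -0.0]
wrist_force: [1.5, 2.5, 2.4]
finger_gap: 0.083
```

Call:
send_rows(
  motion=[0,0,0,0,0,0,0,0,0,0,0,0,0,0,0,0,0,0],
  claw=-0.5,
)

```text
time_s: 8.85
ee_pos: [542.4, 23.2, 16.7]
tcp_rot: [0.99, -0.144, -0.001, 0.001]
wrist_force: [0.2, -1.0, -0.4]
finger_gap: 0.248
```

Call:
send_rows(
  motion=[0,0,0.03,0,0,0,0,0,0.04,0,0,0,0,0,0.045,0,0,0,-0.001,-0.035,0.01,0,0,0.096,-0.001,-0.035,0,0,0,0.096,-0.001,-0.035,0,0,0,0.096,0,0,0,0,0,0,0,0,0,0,0,0,0,0,0,0,0,0],
)

```text
time_s: 9.75
ee_pos: [540.1, -79.9, 141.8]
tcp_rot: [1.0, 0.0, -0.0, -0.0]
wrist_force: [-0.5, -0.6, 0.2]
finger_gap: 0.249
```

Run:
```python
from h import *
st(); i,im=snap('wrist','w12.png');st()
z=cv2.resize(im[10:230,190:430],None,fx=3.3,fy=2.7,interpolation=cv2.INTER_CUBIC)
cv2.imwrite('pics/w12z.png',z)
```

```text
9.75 [540.1 -79.9 141.8] [-0.5 -0.6  0.2] 0.249 [ 1.  0. -0. -0.]
9.8 [540.2 -79.4 141.8] [-0.1  0.4 -0. ] 0.246 [ 1.     0.001 -0.    -0.   ]
```

View pics/w12z.png

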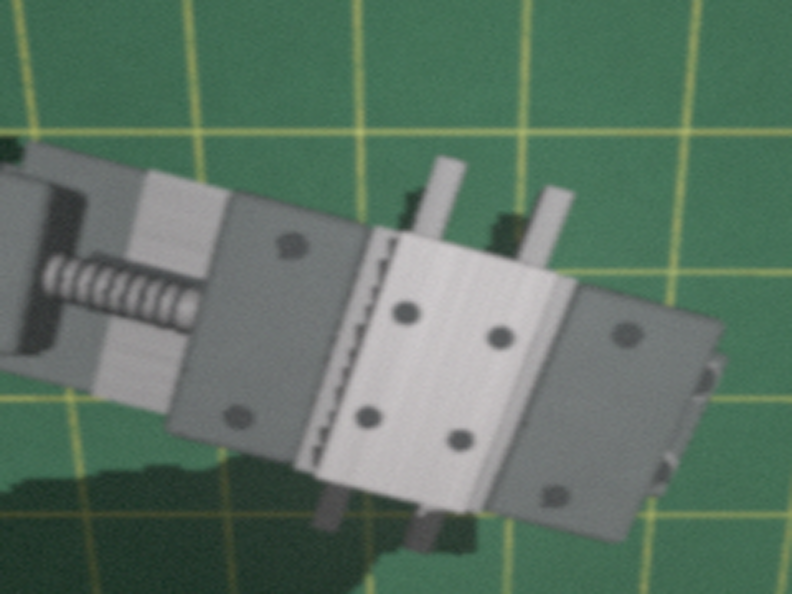

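```bash
sed -e 's/w8/w12/' -e 's/dict(Lt.*554))/dict(Lt=(453,158),Lb=(328,529),Rt=(561,188),Rb=(421,551))/' -e 's/^obs=.*/obs=[((-20,38),Z(398,236)),((20,38),Z(556,275)),((-20,-38),Z(318,479)),((20,-38),Z(463,512))]/' fit8.py > fit12.py; python3 fit12.py
```

```text
Lt [548.2  33.   51. ]
Lb [512.1 -91.2  51. ]
Rt [576.8  24.2  51. ]
Rb [539.9 -99.7  51. ]
L [530.1 -29.1  51. ] 129.3 yaw -0.283
R [558.3 -37.8  51. ] 129.2 yaw -0.289
[ 5.4288e+02 -3.4060e+01 -2.8500e-01  3.4600e-01 -1.8000e-02] [-0.1 -0.2 -0.1  0.3 -0.1 -0.2  0.3  0.1]
Lt [-13.7  65.9]
Lb [-13.5 -63.5]
Rt [16.2 65.4]
Rb [ 15.6 -63.8]
```

Call:
send_rows(
  motion=[-0.003,0.047,0.008,0,0,0,-0.003,0.047,0.008,0,0,0,-0.003,0.047,0.008,0,0,0,-0.003,0.047,0.008,0,0,0,-0.003,0.047,0.008,0,0,0,-0.003,0.047,0.008,0,0,0,-0.002,0.047,0,0,0,0,0,0,0,0,0,0,0,0,0,0,0,0,0,0,0,0,0,0],
  claw=0.4,
)

```text
time_s: 10.8
ee_pos: [519.8, 247.2, 189.6]
tcp_rot: [1.0, -0.0, -0.001, 0.001]
wrist_force: [0.3, 0.2, -0.2]
finger_gap: 0.702
```

Run:
```python
from h import *
st(); i,im=snap('wrist','w13.png');st()
cv2.imwrite('pics/w13z.png',cv2.resize(im,None,fx=1.25,fy=1.25))
```

```text
10.8 [519.8 247.2 189.6] [ 0.3  0.2 -0.2] 0.702 [ 1.    -0.    -0.001  0.001]
10.85 [520.2 246.5 189.7] [-0.2 -0.8  0.8] 0.701 [ 1.    -0.001 -0.     0.001]
```

View pics/w13z.png

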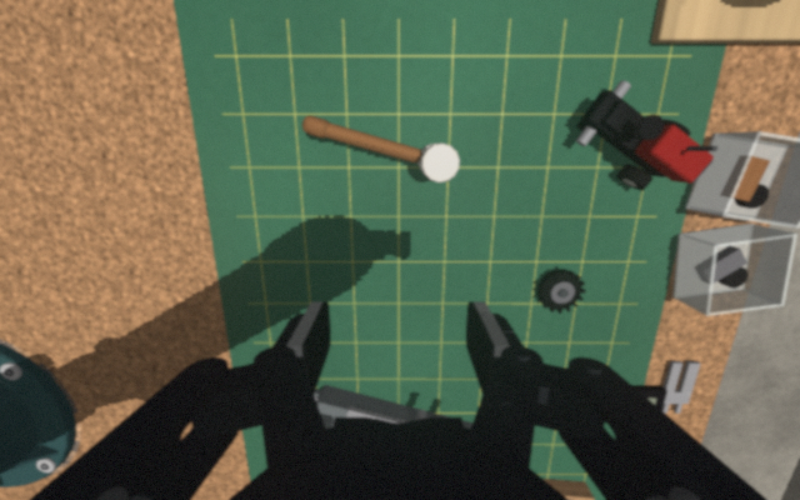

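Run:
```python
from h import *
i=np.load('pics/w13.npy',allow_pickle=True).item()
h=onz(i,440/1.25,162/1.25,62); e=onz(i,309/1.25,126/1.25,36)
print(h,e,np.linalg.norm((h-e)[:2]),np.arctan2(*(h-e)[1::-1]))
```

```text
[555.40886708 307.3133329   62.        ] [442.15158139 336.81728469  36.        ] 117.03715620616197 -0.25483988767710364
```

Call:
send_rows(
  motion=[0.004,0.0067,0,0,0,0.1462,0.004,0.0067,0,0,0,0.1462,0.004,0.0067,-0.01,0,0,0.1462,0.004,0.0067,-0.01,0,0,0.1462,0.004,0.0067,-0.01,0,0,0.1462,0.004,0.0067,-0.01,0,0,0.1462,0.004,0.0067,-0.01,0,0,0.1462,0.004,0.0067,-0.01,0,0,0.1462,0.0034,0.0067,-0.01,0,0,0.1462,0,0,-0.01,0,0,0,0,0,0,0,0,0,0,0,0,0,0,0],
  claw=0.2,
)

```text
time_s: 12.05
ee_pos: [555.8, 306.8, 109.8]
tcp_rot: [0.792, 0.61, -0.001, 0.0]
wrist_force: [-0.3, 0.2, 0.8]
finger_gap: 0.603
```

Run:
```python
from h import *
st(); i,im=snap('wrist','w14.png');st(); print(robot.sense()['q'].round(2))
cv2.imwrite('pics/w14z.png',cv2.resize(im,None,fx=1.25,fy=1.25))
i,im=snap('side','s14.png')
cv2.imwrite('pics/s14z.png',cv2.resize(im[250:400,160:310],None,fx=4,fy=4,interpolation=cv2.INTER_CUBIC))
```

```text
12.05 [555.8 306.8 109.8] [-0.3  0.2  0.8] 0.603 [ 0.792  0.61  -0.001  0.   ]
12.1 [556.  307.3 110.3] [ 0.1 -0.   1.2] 0.599 [ 0.792  0.61  -0.     0.   ]
[-0.35  0.61 -0.33  1.87  0.29  0.71  0.47]
```

View pics/w14z.png

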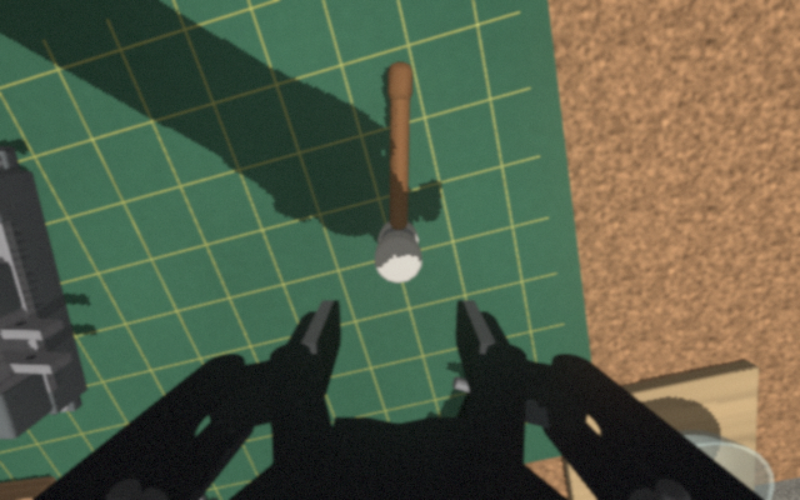

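View pics/s14z.png

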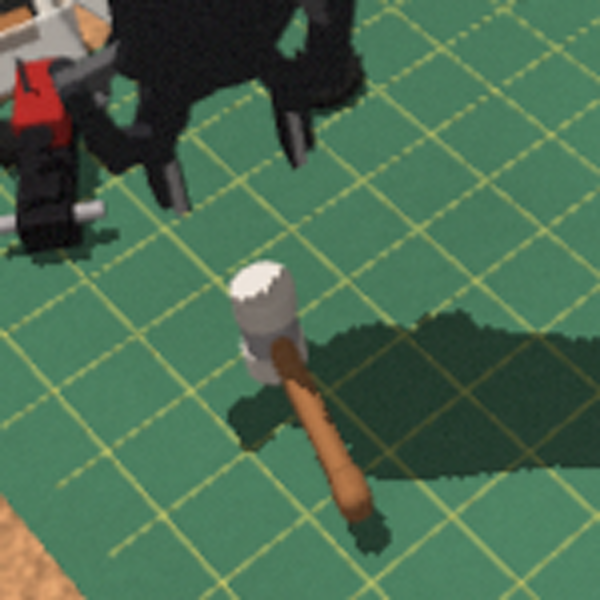

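Run:
```python
from h import *
i=np.load('pics/w14.npy',allow_pickle=True).item()
h=onz(i,399/1.25,258/1.25,62); e=onz(i,400/1.25,70/1.25,36)
print(h,e,np.linalg.norm((h-e)[:2]),np.arctan2(*(h-e)[1::-1]))
s=imaging.camera_info('side'); print('side head',onz(s,160+260/4,250+280/4,62))
for t in [(175,212),(297,165)]:
  for z in (130,136,142): print(t,z,onz(s,160+t[0]/4,250+t[1]/4,z).round(1))
```

```text
[554.31371388 308.03672066  62.        ] [441.05792498 338.52511866  36.        ] 117.28774928138877 -0.2629655447423504
side head [556.98524639 303.73118187  62.        ]
(175, 212) 130 [568.6 333.6 130. ]
(175, 212) 136 [563.7 335.8 136. ]
(175, 212) 142 [558.7 337.9 142. ]
(297, 165) 130 [551.5 274.7 130. ]
(297, 165) 136 [546.7 277.3 136. ]
(297, 165) 142 [541.9 279.9 142. ]
```

Call:
send_rows(
  motion=[-0.0005,0.0005,-0.03,0,0,0,0,0,-0.03,0,0,0,0,0,-0.025,0,0,0,0,0,-0.013,0,0,0,0,0,0,0,0,0],
)

```text
time_s: 12.65
ee_pos: [554.4, 308.1, 10.8]
tcp_rot: [0.791, 0.611, -0.001, 0.0]
wrist_force: [-0.1, -0.2, 0.3]
finger_gap: 0.598
```

Call:
send_rows(
  motion=[0,0,0,0,0,0,0,0,0,0,0,0,0,0,0,0,0,0,0,0,0,0,0,0,0,0,0,0,0,0],
  claw=-1,
  newtons=70,
)

```text
time_s: 13.15
ee_pos: [556.3, 309.2, 13.5]
tcp_rot: [0.791, 0.611, 0.001, 0.0]
wrist_force: [-0.3, -1.2, 5.7]
finger_gap: 0.348
```

Run:
```python
from h import *
st(); i,im=snap('side','s15.png')
cv2.imwrite('pics/s15z.png',cv2.resize(im[250:400,160:310],None,fx=4,fy=4,interpolation=cv2.INTER_CUBIC))
```

```text
13.15 [556.3 309.2  13.5] [-0.3 -1.2  5.7] 0.348 [0.791 0.611 0.001 0.   ]
```

View pics/s15z.png

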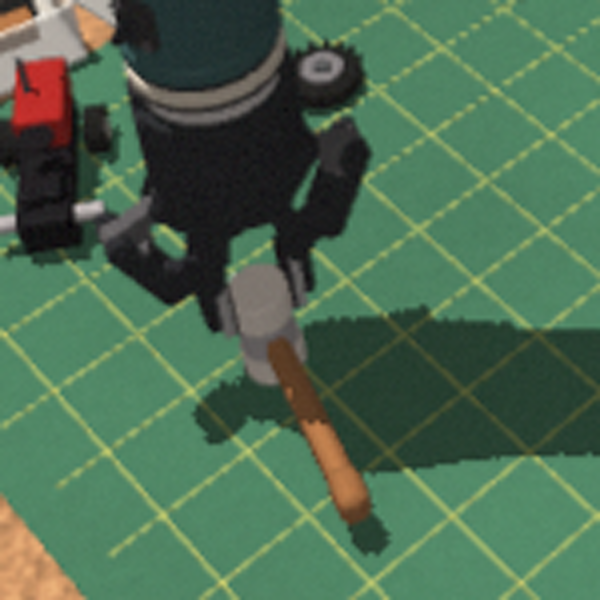

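Call:
send_rows(
  motion=[0,0,0.03,0,0,0,0,0,0.04,0,0,0,0,0,0.04,0,0,0,-0.001,-0.045,0.005,0,0,0,-0.001,-0.045,0,0,0,0,-0.001,-0.045,0,0,0,0,-0.001,-0.045,0,0,0,0,-0.001,-0.046,0,0,0,0,-0.001,-0.046,0,0,0,0,0,-0.046,0,0,0,0,0,0,0,0,0,0],
)

```text
time_s: 14.3
ee_pos: [548.0, -19.5, 126.3]
tcp_rot: [0.795, 0.606, -0.003, 0.002]
wrist_force: [-0.1, 0.2, -3.7]
finger_gap: 0.346
```

Run:
```python
from h import *
st(); i,im=snap('side','s16.png');st()
cv2.imwrite('pics/s16z.png',cv2.resize(im[160:310,270:420],None,fx=4,fy=4,interpolation=cv2.INTER_CUBIC))
i,im=snap('scene','c16.png');st()
cv2.imwrite('pics/c16z.png',cv2.resize(im[120:240,270:430],None,fx=5,fy=5,interpolation=cv2.INTER_CUBIC))
```

```text
14.3 [548.  -19.5 126.3] [-0.1  0.2 -3.7] 0.346 [ 0.795  0.606 -0.003  0.002]
14.35 [548.6 -14.7 126.6] [ 0.3  0.6 -2.4] 0.35 [ 0.794  0.608 -0.001  0.001]
14.4 [549.1 -11.2 126.9] [ 0.8  1.6 -3.4] 0.341 [ 0.793  0.61  -0.     0.   ]
```

View pics/s16z.png

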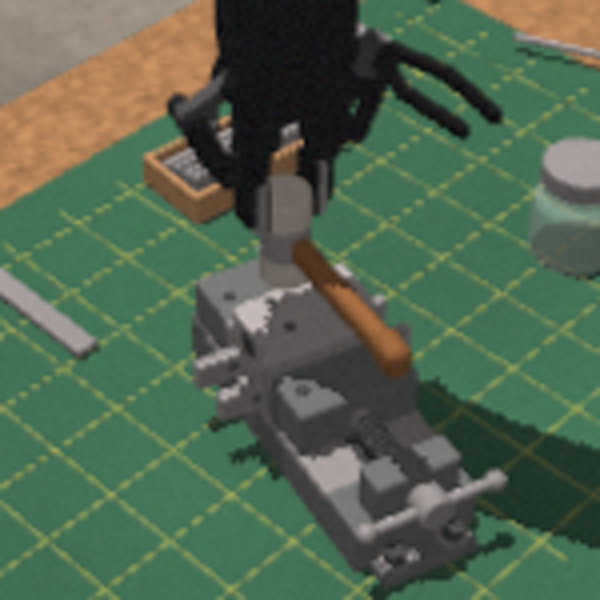

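View pics/c16z.png

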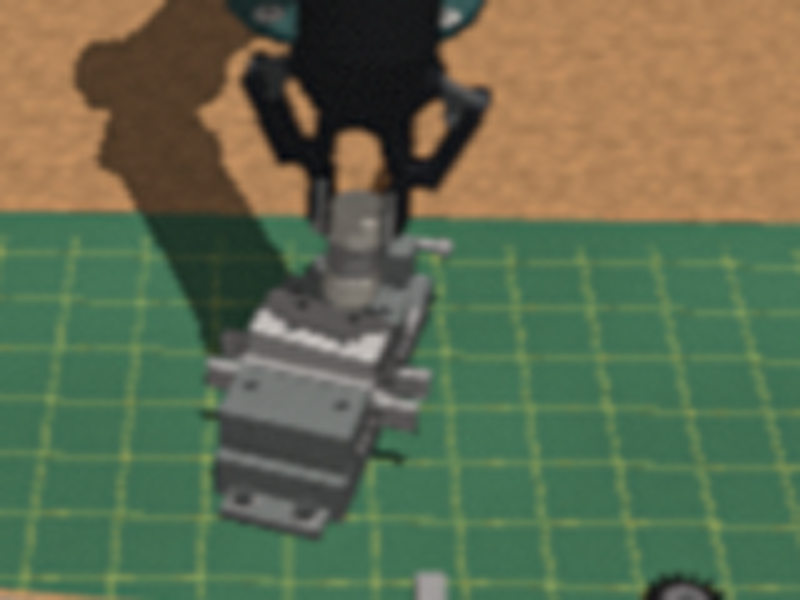

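Call:
send_rows(
  motion=[0,0,-0.01,0,0,0,0,0,-0.01,0,0,0,0,0,0,0,0,0,0,0,0,0,0,0],
)

```text
time_s: 14.8
ee_pos: [548.8, -7.9, 106.3]
tcp_rot: [0.791, 0.612, -0.001, -0.001]
wrist_force: [-0.3, 0.1, -2.2]
finger_gap: 0.342
```

Call:
send_rows(
  motion=[0,0,-0.002,0,0,0,0,0,-0.002,0,0,0,0,0,0,0,0,0],
)

```text
time_s: 15.1
ee_pos: [549.3, -9.1, 102.9]
tcp_rot: [0.791, 0.612, -0.0, -0.0]
wrist_force: [0.3, -0.9, -2.2]
finger_gap: 0.351
```

Call:
send_rows(
  motion=[0,0,-0.002,0,0,0,0,0,-0.002,0,0,0,0,0,0,0,0,0],
)

```text
time_s: 15.4
ee_pos: [549.2, -9.2, 98.8]
tcp_rot: [0.791, 0.611, -0.0, -0.0]
wrist_force: [0.2, -1.0, -2.0]
finger_gap: 0.347
```

Call:
send_rows(
  motion=[0,0,-0.001,0,0,0,0,0,-0.001,0,0,0,0,0,0,0,0,0],
)

```text
time_s: 15.7
ee_pos: [549.4, -9.1, 97.0]
tcp_rot: [0.791, 0.611, -0.0, -0.0]
wrist_force: [-0.2, 0.1, -1.8]
finger_gap: 0.35
```

Call:
send_rows(
  motion=[0,0,-0.001,0,0,0,0,0,-0.001,0,0,0,0,0,0,0,0,0],
)

```text
time_s: 16.0
ee_pos: [549.6, -9.2, 95.4]
tcp_rot: [0.791, 0.611, 0.0, 0.0]
wrist_force: [-1.8, -0.4, 1.2]
finger_gap: 0.351
```

Call:
send_rows(
  motion=[0,0,0.012,0,0,0,-0.005,-0.0165,0,0,0,0,-0.005,-0.0165,0,0,0,0,-0.0046,-0.0165,0,0,0,0,0,0,0,0,0,0,0,0,-0.003,0,0,0,0,0,-0.003,0,0,0,0,0,0,0,0,0],
)

```text
time_s: 16.8
ee_pos: [534.8, -57.3, 100.7]
tcp_rot: [0.791, 0.612, 0.0, -0.0]
wrist_force: [-0.1, -0.9, -1.6]
finger_gap: 0.345
```

Call:
send_rows(
  motion=[0,0,-0.001,0,0,0,0,0,-0.001,0,0,0,0,0,0,0,0,0],
)

```text
time_s: 17.1
ee_pos: [534.8, -58.1, 99.0]
tcp_rot: [0.791, 0.612, 0.0, -0.0]
wrist_force: [0.4, 0.6, -3.6]
finger_gap: 0.351
```

Call:
send_rows(
  motion=[0,0,-0.001,0,0,0,0,0,-0.001,0,0,0,0,0,0,0,0,0],
)

```text
time_s: 17.4
ee_pos: [535.2, -58.4, 97.4]
tcp_rot: [0.791, 0.612, 0.0, 0.0]
wrist_force: [-0.6, 0.9, 1.6]
finger_gap: 0.344
```

Call:
send_rows(
  motion=[0,0,-0.001,0,0,0,0,0,-0.001,0,0,0,0,0,0,0,0,0],
)

```text
time_s: 17.7
ee_pos: [535.1, -58.9, 95.5]
tcp_rot: [0.791, 0.611, 0.0, 0.0]
wrist_force: [-1.2, 0.8, 4.8]
finger_gap: 0.341
```

Call:
send_rows(
  motion=[0,0,-0.001,0,0,0,0,0,-0.001,0,0,0,0,0,0,0,0,0],
)

```text
time_s: 18.0
ee_pos: [535.0, -59.6, 93.7]
tcp_rot: [0.791, 0.611, -0.0, 0.001]
wrist_force: [-1.5, -0.9, 7.3]
finger_gap: 0.344
```

Call:
send_rows(
  motion=[0,0,-0.001,0,0,0,0,0,-0.001,0,0,0,0,0,0,0,0,0],
)

```text
time_s: 18.3
ee_pos: [535.0, -60.3, 92.5]
tcp_rot: [0.792, 0.611, -0.001, 0.001]
wrist_force: [-2.9, -2.5, 13.6]
finger_gap: 0.344
```

Call:
send_rows(
  motion=[0,0,-0.001,0,0,0,0,0,-0.001,0,0,0,0,0,0,0,0,0],
)

```text
time_s: 18.6
ee_pos: [535.5, -60.5, 92.3]
tcp_rot: [0.792, 0.611, -0.001, 0.002]
wrist_force: [-7.0, -2.6, 27.5]
finger_gap: 0.346
```

Call:
send_rows(
  motion=[0,0,0.008,0,0,0,0,0,0.008,0,0,0,0.005,0.0165,0,0,0,0,0.005,0.0165,0,0,0,0,0.0046,0.0165,0,0,0,0,0,0,-0.004,0,0,0,0,0,-0.004,0,0,0,0,0,0,0,0,0],
)

```text
time_s: 19.4
ee_pos: [547.9, -10.7, 95.8]
tcp_rot: [0.792, 0.611, -0.002, -0.001]
wrist_force: [0.5, -0.8, -2.6]
finger_gap: 0.346
```

Call:
send_rows(
  motion=[0,0,-0.002,0,0,0,0,0,-0.002,0,0,0,0,0,0,0,0,0],
)

```text
time_s: 19.7
ee_pos: [549.2, -9.8, 92.9]
tcp_rot: [0.792, 0.611, -0.0, 0.0]
wrist_force: [0.1, 0.2, -2.9]
finger_gap: 0.35
```

Call:
send_rows(
  motion=[0,0,-0.001,0,0,0,0,0,0,0,0,0,0,0,0,0,0,0],
)

```text
time_s: 20.0
ee_pos: [549.6, -9.6, 92.5]
tcp_rot: [0.791, 0.611, -0.0, 0.0]
wrist_force: [-1.5, -1.5, 3.1]
finger_gap: 0.345
```

Call:
send_rows(
  motion=[0,0,-0.001,0,0,0,0,0,0,0,0,0,0,0,0,0,0,0],
)

```text
time_s: 20.3
ee_pos: [549.9, -9.7, 92.4]
tcp_rot: [0.791, 0.611, 0.0, 0.001]
wrist_force: [-2.0, -1.0, 9.9]
finger_gap: 0.341
```

Call:
send_rows(
  motion=[0,0,-0.001,0,0,0,0,0,-0.001,0,0,0,0,0,0,0,0,0],
)

```text
time_s: 20.6
ee_pos: [550.5, -9.8, 92.2]
tcp_rot: [0.791, 0.611, 0.0, 0.002]
wrist_force: [-5.6, -2.3, 23.6]
finger_gap: 0.347
```

Call:
send_rows(
  motion=[0,0,0.008,0,0,0,0,0,0.006,0,0,0,-0.0036,-0.0125,0,0,0,0,-0.0037,-0.0124,0,0,0,0,0,0,-0.004,0,0,0,0,0,-0.004,0,0,0,0,0,0,0,0,0],
)

```text
time_s: 21.3
ee_pos: [541.4, -33.9, 94.0]
tcp_rot: [0.791, 0.611, -0.001, -0.001]
wrist_force: [-1.6, 0.1, -1.2]
finger_gap: 0.348
```

Call:
send_rows(
  motion=[0,0,-0.002,0,0,0,0,0,-0.002,0,0,0,0,0,0,0,0,0],
)

```text
time_s: 21.6
ee_pos: [542.9, -33.6, 92.5]
tcp_rot: [0.791, 0.612, 0.0, 0.001]
wrist_force: [-2.3, -1.3, 8.4]
finger_gap: 0.349
```

Call:
send_rows(
  motion=[0,0,-0.001,0,0,0,0,0,-0.0014,0,0,0,0,0,0,0,0,0],
)

```text
time_s: 21.9
ee_pos: [543.5, -33.8, 92.3]
tcp_rot: [0.791, 0.612, 0.0, 0.001]
wrist_force: [-5.7, -2.0, 25.2]
finger_gap: 0.349
```

Call:
send_rows(
  motion=[0,0,0.008,0,0,0,0,0,0.012,0,0,0,0,0,0.02,0,0,0,0.001,0.045,0,0,0,0,0.001,0.045,0,0,0,0,0.002,0.048,0,0,0,0,0.002,0.048,0,0,0,0,0.002,0.048,0,0,0,0,0.002,0.048,0,0,0,0,0.002,0.048,0,0,0,0,0.002,0.011,0,0,0,0],
)

```text
time_s: 23.0
ee_pos: [554.4, 317.2, 129.6]
tcp_rot: [0.788, 0.615, 0.003, -0.003]
wrist_force: [-0.0, 1.3, -2.4]
finger_gap: 0.348
```

Call:
send_rows(
  motion=[0,0,0,0,0,0,0,0,-0.03,0,0,0,0,0,-0.03,0,0,0,0,0,-0.03,0,0,0,0,0,-0.01,0,0,0,0,0,0,0,0,0,0,0,0,0,0,0],
)

```text
time_s: 23.7
ee_pos: [557.0, 306.5, 29.6]
tcp_rot: [0.792, 0.611, 0.001, 0.0]
wrist_force: [0.3, 0.0, -1.7]
finger_gap: 0.347
```

Run:
```python
from h import *
st(); i,im=snap('side','s20.png');st()
cv2.imwrite('pics/s20z.png',cv2.resize(im[250:400,160:310],None,fx=4,fy=4,interpolation=cv2.INTER_CUBIC))
cv2.imwrite('pics/s20v.png',cv2.resize(im[210:290,280:380],None,fx=7,fy=7,interpolation=cv2.INTER_CUBIC))
```

```text
23.7 [557.  306.5  29.6] [ 0.3  0.  -1.7] 0.347 [0.792 0.611 0.001 0.   ]
23.75 [557.3 307.1  30.2] [ 0.  -0.6 -2.8] 0.349 [0.792 0.611 0.001 0.   ]
```

View pics/s20z.png

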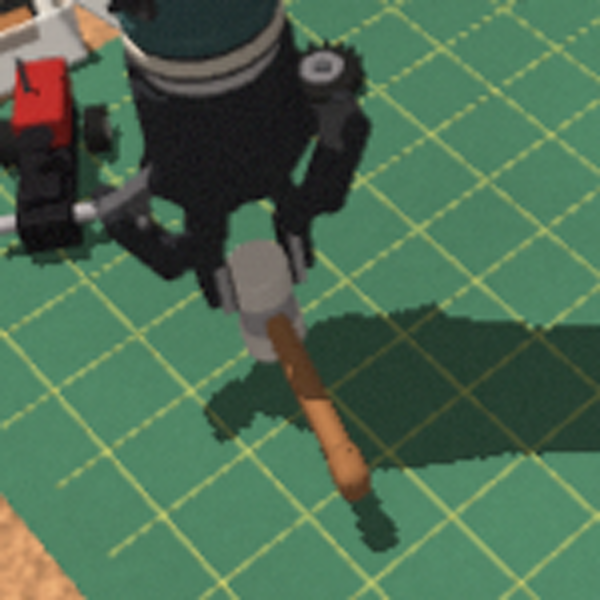

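View pics/s20v.png

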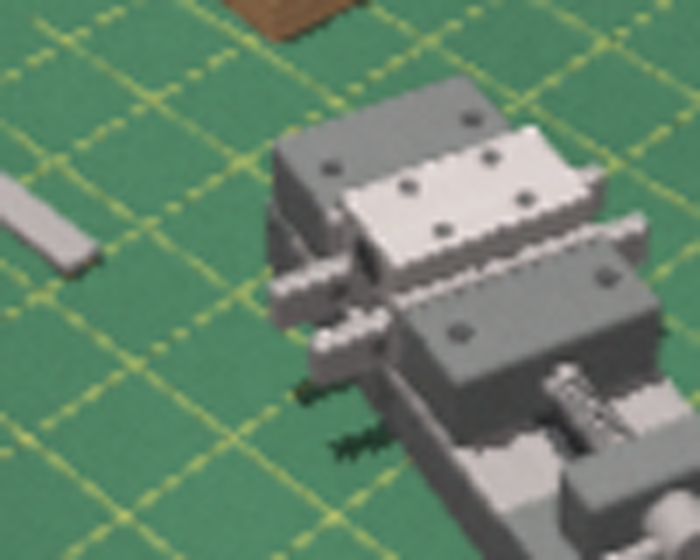

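Call:
send_rows(
  motion=[0,0,-0.008,0,0,0,0,0,-0.005,0,0,0,0,0,-0.002,0,0,0,0,0,0,0,0,0],
)

```text
time_s: 24.15
ee_pos: [556.0, 306.8, 13.7]
tcp_rot: [0.791, 0.611, -0.0, 0.0]
wrist_force: [-0.5, -1.5, -0.9]
finger_gap: 0.346
```

Call:
send_rows(
  motion=[0,0,-0.001,0,0,0,0,0,-0.001,0,0,0,0,0,0,0,0,0],
)

```text
time_s: 24.45
ee_pos: [556.4, 306.8, 13.5]
tcp_rot: [0.791, 0.611, -0.0, 0.001]
wrist_force: [-2.7, -3.4, 10.1]
finger_gap: 0.352
```

Call:
send_rows(
  motion=[0,0,0.001,0,0,0,0,0,0,0,0,0],
)

```text
time_s: 24.65
ee_pos: [556.3, 306.8, 13.6]
tcp_rot: [0.791, 0.611, 0.0, 0.0]
wrist_force: [-1.0, -2.9, 7.9]
finger_gap: 0.344
```

Call:
send_rows(
  motion=[0,0,0,0,0,0,0,0,0,0,0,0,0,0,0,0,0,0,0,0,0,0,0,0],
  claw=0.2,
)

```text
time_s: 25.05
ee_pos: [556.1, 307.2, 12.5]
tcp_rot: [0.791, 0.612, 0.0, -0.0]
wrist_force: [-0.8, -0.2, 0.1]
finger_gap: 0.603
```

Call:
send_rows(
  motion=[0,0,0.02,0,0,0,0,0,0.04,0,0,0,0,0,0.04,0,0,0,0,0,0.04,0,0,0,0,0,0,0,0,0],
)

```text
time_s: 25.55
ee_pos: [559.8, 310.1, 158.7]
tcp_rot: [0.791, 0.611, 0.006, 0.0]
wrist_force: [-0.1, 0.6, 0.5]
finger_gap: 0.599
```

Run:
```python
from h import *
st(); i,im=snap('side','s21.png');st()
cv2.imwrite('pics/s21z.png',cv2.resize(im[250:400,160:310],None,fx=4,fy=4,interpolation=cv2.INTER_CUBIC))
```

```text
25.55 [559.8 310.1 158.7] [-0.1  0.6  0.5] 0.599 [0.791 0.611 0.006 0.   ]
25.6 [558.2 308.6 156. ] [ 0.1 -0.4 -0.8] 0.6 [0.791 0.611 0.004 0.   ]
```

View pics/s21z.png

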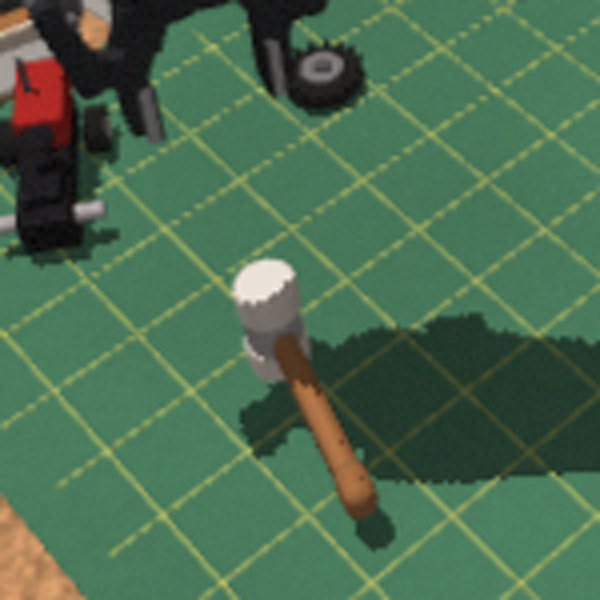

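Call:
send_rows(
  motion=[0.0027,-0.0223,0,0,0,-0.1458,0.0027,-0.0223,0,0,0,-0.1458,0.0027,-0.0223,0,0,0,-0.1458,0.0027,-0.0223,0,0,0,-0.1458,0.0027,-0.0223,0,0,0,-0.1458,0.0027,-0.0223,0,0,0,-0.1458,0.0027,-0.0223,0,0,0,-0.1458,0.0027,-0.0223,0,0,0,-0.1458,0.0027,-0.0223,0,0,0,-0.1458,0.0027,-0.0223,0,0,0,-0.1458,0.0027,-0.0225,0,0,0,-0.146,0,0,0,0,0,0],
  claw=-1,
)

```text
time_s: 26.8
ee_pos: [585.0, 56.6, 151.3]
tcp_rot: [0.989, -0.147, -0.001, 0.002]
wrist_force: [-0.1, 0.2, -0.7]
finger_gap: -0.003
```

Call:
send_rows(
  motion=[0,0,-0.04,0,0,0,0,0,-0.04,0,0,0,0,0,-0.04,0,0,0,0,0,-0.015,0,0,0,0,0,0,0,0,0,0,0,0,0,0,0],
)

```text
time_s: 27.4
ee_pos: [586.3, 62.0, 18.2]
tcp_rot: [0.99, -0.143, 0.0, -0.0]
wrist_force: [0.3, 0.3, 1.0]
finger_gap: -0.0
```

Run:
```python
from h import *
st(); i,im=snap('side','s22.png');st()
cv2.imwrite('pics/s22z.png',cv2.resize(im[210:290,280:380],None,fx=7,fy=7,interpolation=cv2.INTER_CUBIC))
i,im=snap('scene','c22.png');st()
cv2.imwrite('pics/c22z.png',cv2.resize(im[165:225,300:380],None,fx=10,fy=10,interpolation=cv2.INTER_CUBIC))
```

```text
27.4 [586.3  62.   18.2] [0.3 0.3 1. ] -0.0 [ 0.99  -0.143  0.    -0.   ]
27.45 [587.1  61.9  19. ] [-0.1  0.9  0.4] -0.0 [ 0.99  -0.143  0.001 -0.   ]
27.5 [587.4  61.9  19.4] [-0.4 -0.4  0. ] 0.003 [ 0.99  -0.143  0.002 -0.001]
```

View pics/s22z.png

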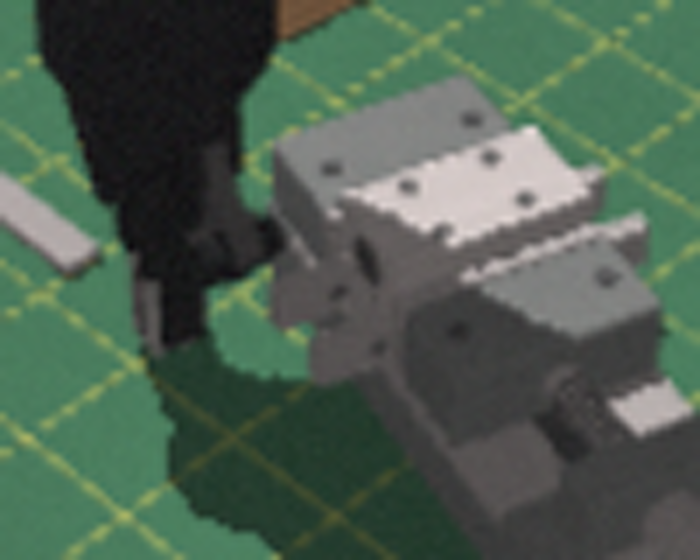

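View pics/c22z.png

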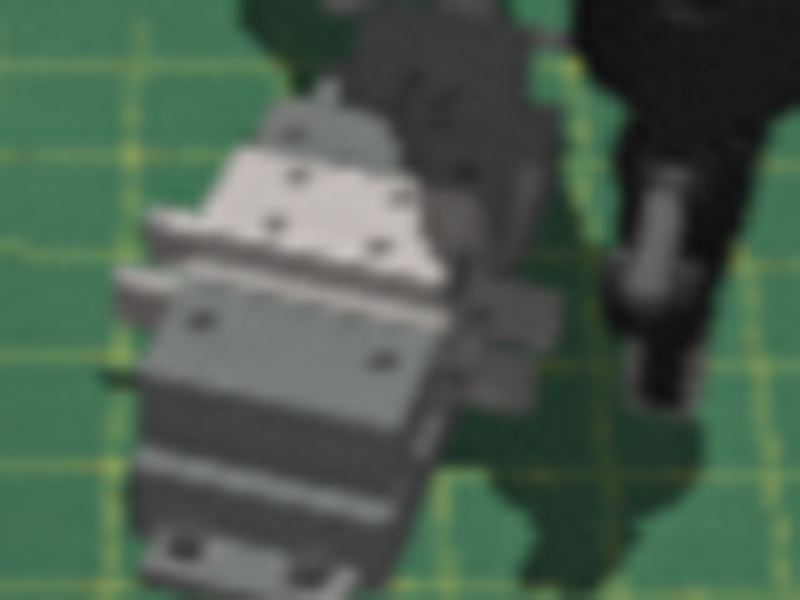

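Call:
send_rows(
  motion=[-0.0023,-0.0077,0,0,0,0,-0.0023,-0.0077,0,0,0,0,-0.0023,-0.0077,0,0,0,0,0,0,0,0,0,0,0,0,0,0,0,0],
)

```text
time_s: 28.0
ee_pos: [578.9, 37.7, 17.9]
tcp_rot: [0.99, -0.144, 0.0, 0.0]
wrist_force: [-0.4, 0.1, 0.1]
finger_gap: -0.001
```

Call:
send_rows(
  motion=[-0.0003,-0.001,0,0,0,0,-0.0003,-0.001,0,0,0,0,0,0,0,0,0,0],
)

```text
time_s: 28.3
ee_pos: [578.2, 36.5, 17.6]
tcp_rot: [0.99, -0.143, -0.0, 0.0]
wrist_force: [-0.6, -0.4, -0.3]
finger_gap: 0.002
```

Call:
send_rows(
  motion=[-0.0003,-0.001,0,0,0,0,-0.0003,-0.001,0,0,0,0,0,0,0,0,0,0],
)

```text
time_s: 28.6
ee_pos: [577.9, 35.3, 17.7]
tcp_rot: [0.99, -0.143, 0.0, -0.0]
wrist_force: [0.8, 1.9, -0.2]
finger_gap: 0.001
```

Call:
send_rows(
  motion=[-0.0003,-0.001,0,0,0,0,0,0,0,0,0,0,0,0,0,0,0,0],
)

```text
time_s: 28.9
ee_pos: [578.0, 34.7, 17.7]
tcp_rot: [0.99, -0.143, 0.0, -0.001]
wrist_force: [0.6, 4.2, -1.9]
finger_gap: -0.003
```

Call:
send_rows(
  motion=[-0.0002,-0.0006,0,0,0,0,0,0,0,0,0,0,0,0,0,0,0,0],
)

```text
time_s: 29.2
ee_pos: [577.5, 32.9, 17.7]
tcp_rot: [0.99, -0.144, 0.0, -0.0]
wrist_force: [1.9, 4.9, -1.5]
finger_gap: 0.001
```

Call:
send_rows(
  motion=[0,0,0,0,0,0,0,0,0,0,0,0,0,0,0,0,0,0],
)

```text
time_s: 29.5
ee_pos: [577.3, 32.7, 17.7]
tcp_rot: [0.99, -0.144, 0.0, 0.0]
wrist_force: [2.0, 4.1, -1.8]
finger_gap: 0.002
```

Run:
```python
from h import *
st(); i,im=snap('side','s23.png');st()
cv2.imwrite('pics/s23z.png',cv2.resize(im[210:290,280:380],None,fx=7,fy=7,interpolation=cv2.INTER_CUBIC))
i,im=snap('scene','c23.png');st()
cv2.imwrite('pics/c23z.png',cv2.resize(im[165:225,300:380],None,fx=10,fy=10,interpolation=cv2.INTER_CUBIC))
```

```text
29.5 [577.3  32.7  17.7] [ 2.   4.1 -1.8] 0.002 [ 0.99  -0.144  0.     0.   ]
29.55 [577.3  32.7  17.7] [ 1.2  4.1 -0.8] -0.001 [ 0.99  -0.144  0.     0.   ]
29.6 [577.3  32.7  17.7] [ 1.9  4.  -1.8] 0.002 [ 0.99  -0.144  0.     0.   ]
```

View pics/c23z.png

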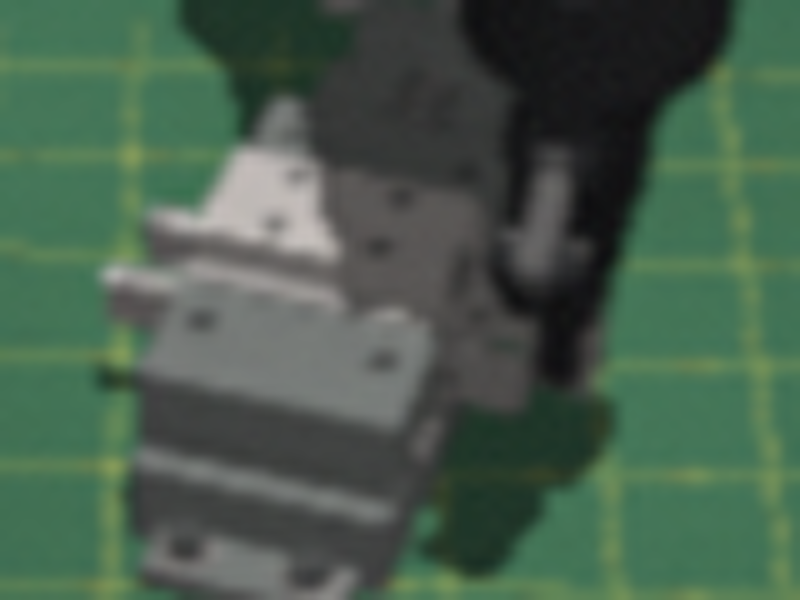

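Run:
```python
from h import *
a=cv2.imread('pics/c22.png',0).astype(float);b=cv2.imread('pics/c23.png',0).astype(float);c=cv2.imread('pics/c7.png',0).astype(float)
for n,y in (('Lrow',187),('Lrow',189),('Rrow',192),('Rrow',193),('Rrow',194),('Rrow',195)):
    print(n,y,[ (im[y,305:322]).astype(int).tolist() for im in (a,b)])
```

```text
Lrow 187 [[99, 98, 98, 99, 98, 99, 102, 108, 105, 100, 117, 137, 164, 175, 177, 185, 184], [99, 97, 97, 98, 97, 99, 101, 107, 105, 100, 116, 136, 161, 174, 175, 184, 183]]
Lrow 189 [[103, 104, 104, 103, 102, 103, 113, 122, 113, 95, 85, 82, 83, 85, 91, 99, 100], [102, 102, 103, 102, 101, 103, 111, 120, 113, 94, 83, 82, 83, 84, 90, 98, 99]]
Rrow 192 [[98, 98, 99, 98, 97, 101, 121, 146, 153, 152, 149, 147, 144, 140, 147, 151, 151], [97, 98, 98, 97, 109, 146, 171, 157, 151, 149, 147, 144, 139, 138, 145, 148, 150]]
Rrow 193 [[98, 98, 98, 99, 98, 98, 103, 117, 133, 146, 153, 155, 147, 135, 129, 124, 123], [98, 98, 98, 97, 101, 117, 126, 120, 131, 145, 151, 153, 144, 133, 128, 123, 121]]
Rrow 194 [[100, 99, 99, 99, 99, 96, 91, 87, 96, 104, 110, 117, 123, 124, 122, 119, 116], [99, 97, 97, 97, 96, 95, 88, 85, 93, 103, 108, 114, 122, 124, 121, 117, 116]]
Rrow 195 [[98, 98, 98, 98, 99, 96, 91, 85, 82, 83, 86, 95, 113, 117, 117, 115, 117], [98, 97, 98, 97, 97, 93, 84, 82, 81, 83, 84, 93, 111, 118, 116, 114, 116]]
```

View pics/s23z.png

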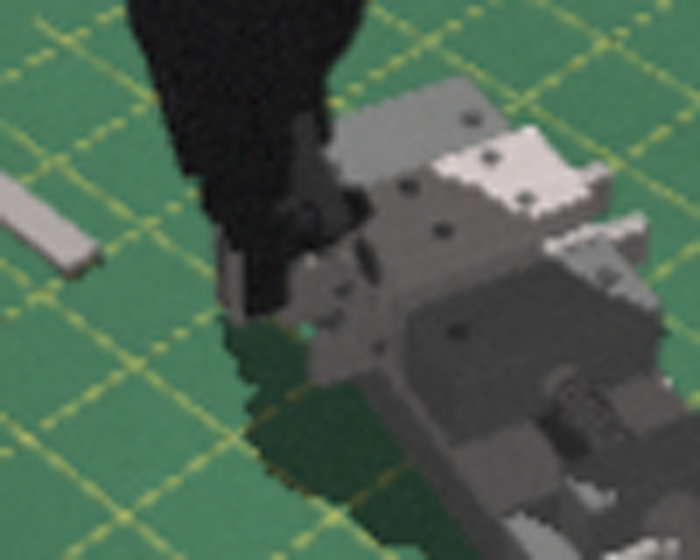

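Call:
send_rows(
  motion=[0.0015,0.005,0,0,0,0,0.004,0.01,0,0,0,0,0,0,0,0,0,0],
)

```text
time_s: 29.9
ee_pos: [583.0, 48.8, 17.7]
tcp_rot: [0.99, -0.143, 0.0, 0.0]
wrist_force: [-0.1, -0.0, -0.0]
finger_gap: -0.001
```

Call:
send_rows(
  motion=[0,0,0,0,0,0,0,0,0,0,0,0,0,0,0,0,0,0],
  claw=-0.48,
  newtons=40,
)

```text
time_s: 30.2
ee_pos: [582.4, 47.2, 17.6]
tcp_rot: [0.99, -0.144, -0.0, 0.0]
wrist_force: [0.1, 0.2, -0.3]
finger_gap: 0.262
```

Call:
send_rows(
  motion=[-0.0022,-0.0072,0,0,0,0,-0.0022,-0.0072,0,0,0,0,0,0,0,0,0,0],
)

```text
time_s: 30.5
ee_pos: [577.4, 30.9, 17.6]
tcp_rot: [0.989, -0.145, -0.0, 0.001]
wrist_force: [1.0, -0.0, -0.4]
finger_gap: 0.258
```

Run:
```python
from h import *
i,im=snap('scene','c24.png');st()
cv2.imwrite('pics/c24z.png',cv2.resize(im[165:225,300:380],None,fx=10,fy=10,interpolation=cv2.INTER_CUBIC))
```

```text
30.55 [577.8  31.8  17.7] [ 0.9  0.  -0.2] 0.258 [ 0.989 -0.145 -0.     0.   ]
```

View pics/c24z.png

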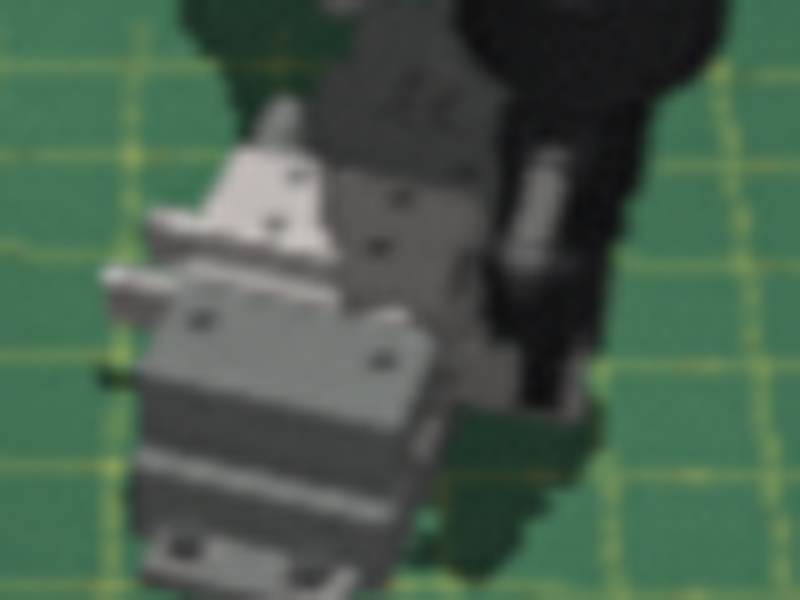

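Call:
send_rows(
  motion=[-0.0011,-0.0038,0,0,0,0,-0.0011,-0.0038,0,0,0,0,-0.0012,-0.0039,0,0,0,0,0,0,0,0,0,0],
)

```text
time_s: 30.95
ee_pos: [574.5, 20.9, 17.7]
tcp_rot: [0.99, -0.144, -0.0, 0.0]
wrist_force: [-0.7, -0.0, -0.2]
finger_gap: 0.258
```

Call:
send_rows(
  motion=[0,0,0,0,0,0,0,0,0,0,0,0,0,0,0,0,0,0,0,0,0,0,0,0],
  claw=-1,
)

```text
time_s: 31.35
ee_pos: [574.9, 21.8, 17.7]
tcp_rot: [0.99, -0.144, 0.0, 0.0]
wrist_force: [0.2, -0.4, 1.0]
finger_gap: 0.065
```

Call:
send_rows(
  motion=[0.0004,0.0014,0,0,0,0,0.0004,0.0014,0,0,0,0,0,0,0,0,0,0,0,0,0,0,0,0],
)

```text
time_s: 31.75
ee_pos: [574.9, 21.9, 17.7]
tcp_rot: [0.99, -0.145, -0.001, 0.002]
wrist_force: [-1.6, -5.4, 2.4]
finger_gap: 0.069
```

Call:
send_rows(
  motion=[0.0003,0.001,0,0,0,0,0.0003,0.001,0,0,0,0,0,0,0,0,0,0,0,0,0,0,0,0],
)

```text
time_s: 32.15
ee_pos: [574.8, 21.9, 17.7]
tcp_rot: [0.989, -0.145, -0.001, 0.003]
wrist_force: [-1.7, -7.7, 3.7]
finger_gap: 0.067
```

Run:
```python
from h import *
i,im=snap('scene','c25.png');st()
ims=[cv2.imread(f'pics/c{k}.png',0) for k in (7,16,22,23,24,25)]
for y in (191,192,193,195):
    for im in ims: print(y,im[y,306:317].tolist())
```

```text
32.2 [574.8  22.   17.6] [-1.6 -9.2  4.3] 0.066 [ 0.989 -0.145 -0.001  0.003]
191 [96, 92, 89, 90, 92, 107, 118, 108, 90, 78, 76]
191 [102, 103, 103, 104, 100, 100, 104, 96, 93, 91, 90]
191 [106, 104, 105, 104, 107, 122, 134, 130, 117, 104, 108]
191 [103, 103, 105, 106, 124, 144, 142, 130, 117, 105, 105]
191 [103, 105, 103, 106, 124, 143, 141, 129, 116, 104, 105]
191 [104, 104, 103, 105, 120, 138, 140, 129, 115, 104, 103]
192 [97, 97, 97, 96, 100, 119, 144, 147, 145, 137, 129]
192 [97, 97, 99, 96, 101, 119, 141, 146, 147, 142, 134]
192 [98, 99, 98, 97, 101, 121, 146, 153, 152, 149, 147]
192 [98, 98, 97, 109, 146, 171, 157, 151, 149, 147, 144]
192 [98, 97, 97, 108, 147, 172, 159, 150, 151, 148, 143]
192 [97, 98, 96, 105, 135, 160, 155, 152, 155, 151, 140]
193 [96, 97, 96, 97, 94, 102, 115, 130, 142, 149, 149]
193 [97, 96, 96, 96, 97, 102, 116, 132, 145, 150, 152]
193 [98, 98, 99, 98, 98, 103, 117, 133, 146, 153, 155]
193 [98, 98, 97, 101, 117, 126, 120, 131, 145, 151, 153]
193 [98, 97, 97, 100, 116, 125, 122, 130, 144, 151, 154]
193 [97, 97, 97, 99, 110, 122, 123, 136, 156, 167, 157]
195 [96, 96, 95, 96, 93, 88, 81, 81, 81, 84, 93]
195 [96, 97, 97, 95, 86, 76, 80, 82, 82, 84, 93]
195 [98, 98, 98, 99, 96, 91, 85, 82, 83, 86, 95]
195 [97, 98, 97, 97, 93, 84, 82, 81, 83, 84, 93]
195 [98, 97, 98, 97, 94, 84, 82, 82, 82, 84, 94]
195 [97, 97, 98, 97, 93, 85, 82, 82, 83, 85, 94]
```

Call:
send_rows(
  motion=[0,0,0,0,0,0,0,0,0,0,0,0,0,0,0,0,0,0],
)

```text
time_s: 32.5
ee_pos: [574.8, 21.9, 17.6]
tcp_rot: [0.989, -0.145, -0.001, 0.003]
wrist_force: [-2.6, -8.2, 3.2]
finger_gap: 0.064
```

Call:
send_rows(
  motion=[0.0003,0.001,0,0,0,0,0,0,0,0,0,0,0,0,0,0,0,0],
)

```text
time_s: 32.8
ee_pos: [574.8, 22.3, 17.7]
tcp_rot: [0.989, -0.145, -0.001, 0.003]
wrist_force: [-1.9, -9.0, 4.2]
finger_gap: 0.066
```

Call:
send_rows(
  motion=[0.0003,0.001,0,0,0,0,0,0,0,0,0,0,0,0,0,0,0,0],
)

```text
time_s: 33.1
ee_pos: [574.9, 22.8, 17.6]
tcp_rot: [0.989, -0.145, -0.002, 0.003]
wrist_force: [-3.6, -8.7, 4.7]
finger_gap: 0.065
```

Call:
send_rows(
  motion=[0.0003,0.001,0,0,0,0,0,0,0,0,0,0,0,0,0,0,0,0],
)

```text
time_s: 33.4
ee_pos: [575.0, 23.4, 17.6]
tcp_rot: [0.989, -0.146, -0.002, 0.003]
wrist_force: [-2.8, -10.4, 4.4]
finger_gap: 0.064
```

Call:
send_rows(
  motion=[0.0002,0.0006,0,0,0,0,0,0,0,0,0,0,0,0,0,0,0,0],
)

```text
time_s: 33.7
ee_pos: [575.0, 23.5, 17.6]
tcp_rot: [0.989, -0.146, -0.002, 0.004]
wrist_force: [-3.3, -12.0, 4.4]
finger_gap: 0.069
```

Call:
send_rows(
  motion=[-0.0006,-0.002,0,0,0,0,-0.0006,-0.002,0,0,0,0,0,0,0,0,0,0],
)

```text
time_s: 34.0
ee_pos: [575.0, 23.5, 17.7]
tcp_rot: [0.989, -0.145, -0.001, 0.002]
wrist_force: [-1.5, -6.8, 2.8]
finger_gap: 0.068
```

Run:
```python
from h import *
i,im=snap('scene','c26.png');st()
ims=[cv2.imread(f'pics/c{k}.png',0) for k in (22,23,25,26)]
for y in (191,192,193,195):
    for im in ims: print(y,im[y,306:317].tolist())
```

```text
34.05 [575.   23.5  17.7] [-1.9 -6.3  4. ] 0.064 [ 0.99  -0.145 -0.001  0.002]
191 [106, 104, 105, 104, 107, 122, 134, 130, 117, 104, 108]
191 [103, 103, 105, 106, 124, 144, 142, 130, 117, 105, 105]
191 [104, 104, 103, 105, 120, 138, 140, 129, 115, 104, 103]
191 [103, 104, 105, 103, 105, 121, 132, 122, 110, 106, 104]
192 [98, 99, 98, 97, 101, 121, 146, 153, 152, 149, 147]
192 [98, 98, 97, 109, 146, 171, 157, 151, 149, 147, 144]
192 [97, 98, 96, 105, 135, 160, 155, 152, 155, 151, 140]
192 [97, 98, 97, 98, 103, 124, 145, 153, 161, 161, 141]
193 [98, 98, 99, 98, 98, 103, 117, 133, 146, 153, 155]
193 [98, 98, 97, 101, 117, 126, 120, 131, 145, 151, 153]
193 [97, 97, 97, 99, 110, 122, 123, 136, 156, 167, 157]
193 [98, 98, 98, 97, 96, 105, 121, 138, 162, 172, 157]
195 [98, 98, 98, 99, 96, 91, 85, 82, 83, 86, 95]
195 [97, 98, 97, 97, 93, 84, 82, 81, 83, 84, 93]
195 [97, 97, 98, 97, 93, 85, 82, 82, 83, 85, 94]
195 [97, 96, 98, 98, 94, 89, 83, 82, 83, 84, 93]
```

Call:
send_rows(
  motion=[-0.0007,-0.0023,0,0,0,0,0,0,0,0,0,0],
)

```text
time_s: 34.25
ee_pos: [575.0, 23.5, 17.7]
tcp_rot: [0.99, -0.144, -0.0, 0.0]
wrist_force: [-1.3, -4.0, 3.2]
finger_gap: 0.063
```

Call:
send_rows(
  motion=[0,0,0,0,0,0,0,0,0,0,0,0,0,0,0,0,0,0],
  claw=-0.48,
)

```text
time_s: 34.55
ee_pos: [576.1, 25.6, 17.6]
tcp_rot: [0.99, -0.143, 0.0, -0.001]
wrist_force: [0.2, 0.1, 0.1]
finger_gap: 0.258
```

Call:
send_rows(
  motion=[0.003,0.01,0,0,0,0,0.005,0.017,0,0,0,0,0.004,0.013,0,0,0,0,0,0,0,0,0,0],
)

```text
time_s: 34.95
ee_pos: [588.6, 68.3, 17.7]
tcp_rot: [0.99, -0.141, 0.001, -0.001]
wrist_force: [-0.2, 0.1, -0.6]
finger_gap: 0.257
```

Call:
send_rows(
  motion=[0,0,0.04,0,0,0,0,0,0.045,0,0,0,-0.005,0,0.04,0,0,0,-0.011,-0.037,0,0,0,0.072,-0.011,-0.037,0,0,0,0.072,-0.011,-0.037,0,0,0,0.072,-0.009,-0.036,0,0,0,0.072,0,0,0,0,0,0,0,0,0,0,0,0],
  claw=-1,
)

```text
time_s: 35.85
ee_pos: [539.8, -84.6, 142.7]
tcp_rot: [1.0, -0.002, -0.0, 0.0]
wrist_force: [0.7, 0.9, 0.6]
finger_gap: 0.002
```

Run:
```python
from h import *
st(); i,im=snap('wrist','w27.png');st()
z=cv2.resize(im[10:230,190:430],None,fx=3.3,fy=2.7,interpolation=cv2.INTER_CUBIC)
cv2.imwrite('pics/w27z.png',z)
```

```text
35.85 [539.8 -84.6 142.7] [0.7 0.9 0.6] 0.002 [ 1.    -0.002 -0.     0.   ]
35.9 [540.4 -82.9 142.7] [-0.3  1.  -0.3] 0.001 [ 1.    -0.001  0.    -0.   ]
```

View pics/w27z.png

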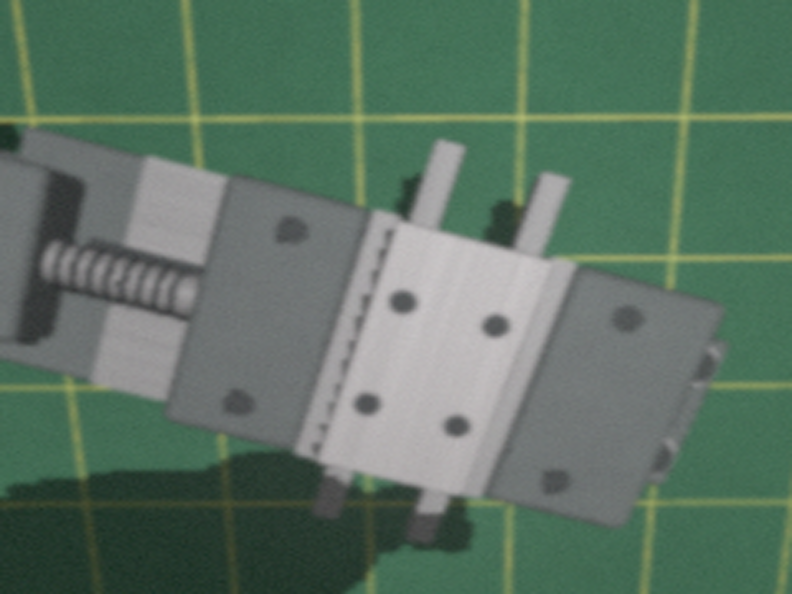

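```bash
sed -e 's/w8/w27/' -e 's/dict(Lt.*554))/dict(Lt=(452,143),Lb=(328,516),Rt=(557,174),Rb=(423,542))/' -e 's/^obs=.*/obs=[((-20,38),Z(398,222)),((20,38),Z(550,260)),((-20,-38),Z(318,460)),((20,-38),Z(463,496))]/' fit8.py > fit27.py; python3 fit27.py
```

```text
Lt [548.3  32.6  51. ]
Lb [511.9 -91.2  51. ]
Rt [576.   23.4  51. ]
Rb [ 540.3 -101.3   51. ]
L [530.1 -29.3  51. ] 129.1 yaw -0.286
R [558.1 -38.9  51. ] 129.8 yaw -0.279
[ 5.42776e+02 -3.40990e+01 -2.91000e-01 -6.53100e+00 -1.26000e-01] [ 0.1 -0.2 -0.1  0.2 -0.   0.4 -0.  -0.3]
Lt [-13.9  65.5]
Lb [-13.2 -63.6]
Rt [15.3 64.7]
Rb [ 16.9 -65.1]
```

Call:
send_rows(
  motion=[0.004,0.036,0,0,0,-0.072,0.004,0.036,0,0,0,-0.072,0.004,0.036,0,0,0,-0.072,0.0035,0.036,0,0,0,-0.072,0,0,0,0,0,0,0,0,-0.04,0,0,0,0,0,-0.045,0,0,0,0,0,-0.04,0,0,0,0,0,0,0,0,0,0,0,0,0,0,0],
)

```text
time_s: 36.9
ee_pos: [555.7, 61.8, 17.6]
tcp_rot: [0.99, -0.143, -0.001, 0.0]
wrist_force: [0.2, -0.5, -0.2]
finger_gap: 0.0
```

Run:
```python
from h import *
st(); i,im=snap('scene','c28.png');st(); snap('side','s28.png')
p=robot.sense()['ee_pos'];a=-.288;R=np.array([[np.cos(a),-np.sin(a)],[np.sin(a),np.cos(a)]]);print(R.T@(p[:2]-[542.7,-33.8]))
```

```text
36.9 [555.7  61.8  17.6] [ 0.2 -0.5 -0.2] 0.0 [ 0.99  -0.143 -0.001  0.   ]
36.95 [556.9  61.7  18.8] [0.  0.3 0.8] 0.005 [ 0.99  -0.143  0.001 -0.   ]
[-12.78904954  95.69514901]
```

Move in ~17 mm, then creep.

Call:
send_rows(
  motion=[-0.0018,-0.0056,0,0,0,0,-0.0018,-0.0056,0,0,0,0,-0.0014,-0.005,0,0,0,0,0,0,0,0,0,0,0,0,0,0,0,0],
)

```text
time_s: 37.5
ee_pos: [551.0, 44.4, 18.0]
tcp_rot: [0.99, -0.144, 0.0, -0.0]
wrist_force: [0.2, 0.3, -0.4]
finger_gap: 0.001
```

Call:
send_rows(
  motion=[-0.0003,-0.001,0,0,0,0,0,0,0,0,0,0,0,0,0,0,0,0],
)

```text
time_s: 37.8
ee_pos: [550.6, 43.8, 17.5]
tcp_rot: [0.99, -0.144, -0.0, 0.0]
wrist_force: [-0.2, 0.4, -0.3]
finger_gap: 0.004
```

Call:
send_rows(
  motion=[-0.0003,-0.001,0,0,0,0,0,0,0,0,0,0,0,0,0,0,0,0],
)

```text
time_s: 38.1
ee_pos: [550.6, 43.6, 17.6]
tcp_rot: [0.99, -0.143, 0.0, -0.0]
wrist_force: [1.0, 2.6, -1.5]
finger_gap: -0.001
```

Contact at 2.8 N with the tool stopped (43.8→43.6). Raise a little.

Call:
send_rows(
  motion=[-0.0002,-0.0006,0,0,0,0,0,0,0,0,0,0,0,0,0,0,0,0],
)

```text
time_s: 38.4
ee_pos: [550.6, 43.3, 17.7]
tcp_rot: [0.99, -0.143, 0.0, -0.001]
wrist_force: [0.9, 4.1, -1.5]
finger_gap: -0.003
```

Call:
send_rows(
  motion=[-0.0001,-0.0005,0,0,0,0,0,0,0,0,0,0,0,0,0,0,0,0],
)

```text
time_s: 38.7
ee_pos: [550.4, 41.8, 17.7]
tcp_rot: [0.99, -0.144, 0.0, -0.0]
wrist_force: [1.0, 5.2, -1.6]
finger_gap: -0.002
```

Run:
```python
from h import *
st();i,im=snap('scene','c29.png');st(); snap('side','s29.png'); st()
ims=[cv2.imread(f'pics/c{k}.png',0) for k in (26,28,29)]
for y in (186,187,188,189):
    for im in ims: print(y,im[y,310:321].tolist())
ims=[cv2.imread(f'pics/s{k}.png',0) for k in (20,28,29)]
# far (-y) end of L in side view ~ (372,241)
for y in (240,241,242,243):
    for im in ims: print(y,im[y,364:378].tolist())
```

```text
38.7 [550.4  41.8  17.7] [ 1.   5.2 -1.6] -0.002 [ 0.99  -0.144  0.    -0.   ]
38.75 [550.4  41.7  17.7] [ 0.9  4.6 -1.9] -0.0 [ 0.99  -0.144  0.    -0.   ]
38.8 [550.3  41.7  17.7] [ 2.   4.3 -1.2] -0.002 [ 0.99  -0.144  0.    -0.   ]
186 [98, 101, 109, 114, 117, 138, 150, 161, 162, 151, 166]
186 [99, 101, 110, 115, 120, 139, 151, 162, 163, 153, 168]
186 [98, 100, 112, 132, 144, 149, 152, 152, 148, 148, 167]
187 [98, 102, 107, 106, 100, 116, 136, 159, 172, 175, 184]
187 [98, 102, 106, 105, 99, 116, 136, 163, 175, 176, 184]
187 [97, 100, 109, 115, 113, 116, 131, 144, 153, 171, 185]
188 [98, 104, 113, 104, 87, 89, 98, 111, 119, 127, 134]
188 [98, 105, 114, 104, 88, 90, 99, 113, 122, 127, 135]
188 [98, 105, 112, 109, 92, 88, 95, 103, 111, 124, 133]
189 [102, 112, 120, 112, 93, 83, 82, 82, 84, 90, 97]
189 [103, 112, 120, 113, 94, 84, 81, 84, 84, 90, 99]
189 [104, 112, 120, 112, 91, 82, 82, 83, 84, 90, 97]
240 [96, 99, 109, 109, 107, 118, 146, 148, 111, 109, 113, 111, 109, 111]
240 [95, 92, 101, 104, 104, 111, 138, 141, 105, 106, 106, 105, 106, 105]
240 [93, 93, 102, 101, 101, 111, 132, 133, 126, 103, 102, 104, 103, 103]
241 [98, 104, 119, 142, 149, 176, 179, 172, 134, 112, 109, 110, 109, 109]
241 [96, 99, 112, 133, 142, 167, 172, 163, 126, 102, 106, 103, 103, 104]
241 [94, 100, 99, 108, 141, 164, 168, 167, 155, 110, 103, 103, 104, 103]
242 [172, 175, 175, 178, 181, 182, 187, 181, 113, 110, 111, 108, 110, 111]
242 [163, 164, 168, 170, 169, 174, 178, 169, 107, 105, 106, 104, 104, 104]
242 [162, 170, 183, 163, 170, 174, 177, 181, 129, 96, 103, 103, 102, 102]
243 [181, 152, 163, 186, 183, 140, 118, 120, 98, 112, 113, 110, 112, 112]
243 [171, 145, 153, 177, 173, 131, 112, 109, 95, 106, 104, 105, 106, 105]
243 [168, 146, 159, 178, 178, 133, 112, 112, 90, 91, 105, 102, 100, 104]
```

Call:
send_rows(
  motion=[0.003,0.01,0,0,0,0,0.002,0.01,0.03,0,0,0,0,0,0.045,0,0,0,0,0,0.04,0,0,0,0,0.031,0.015,0,0,0.1458,0,0.031,0,0,0,0.1458,0,0.031,0,0,0,0.1458,0,0.031,0,0,0,0.1458,0,0.031,0,0,0,0.1458,0,0.031,0,0,0,0.1458,0,0.031,0,0,0,0.1458,0,0.03,0,0,0,0.1458],
  claw=0.2,
)

```text
time_s: 40.0
ee_pos: [554.9, 307.6, 147.3]
tcp_rot: [0.904, 0.427, -0.001, 0.001]
wrist_force: [0.1, 0.4, 0.2]
finger_gap: 0.603
```

Call:
send_rows(
  motion=[0,0,-0.01,0,0,0.1458,0,0,-0.02,0,0,0.1458,0,0,-0.02,0,0,0.146,0,0,0,0,0,0,0,0,0,0,0,0],
)

```text
time_s: 40.5
ee_pos: [555.0, 307.0, 97.2]
tcp_rot: [0.793, 0.61, -0.001, 0.001]
wrist_force: [-0.2, 0.7, 0.5]
finger_gap: 0.598
```

Run:
```python
from h import *
st(); i,im=snap('wrist','w30.png');st()
cv2.imwrite('pics/w30z.png',cv2.resize(im,None,fx=1.25,fy=1.25))
```

```text
40.5 [555.  307.   97.2] [-0.2  0.7  0.5] 0.598 [ 0.793  0.61  -0.001  0.001]
40.55 [555.5 307.9  98.1] [-0.5 -0.1  0. ] 0.602 [ 0.792  0.61  -0.     0.001]
```

View pics/w30z.png

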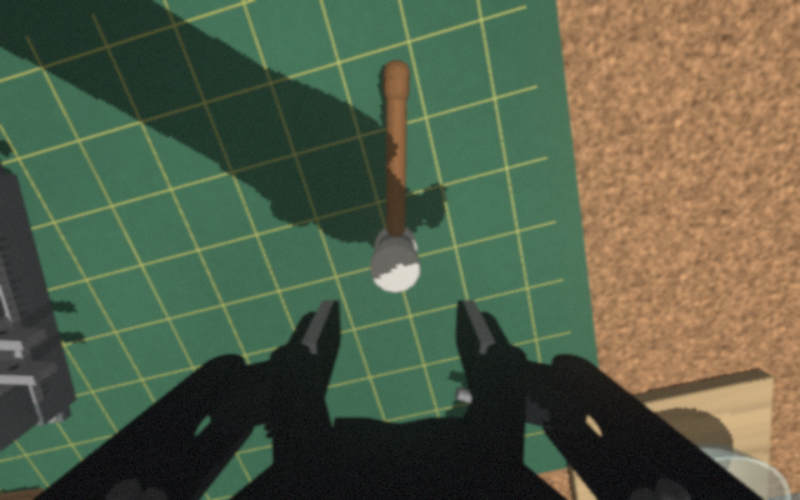

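Call:
send_rows(
  motion=[0,-0.0005,-0.03,0,0,0,0,0,-0.03,0,0,0,0,0,-0.02,0,0,0,0,0,-0.006,0,0,0,0,0,0,0,0,0],
)

```text
time_s: 41.05
ee_pos: [555.3, 308.1, 11.9]
tcp_rot: [0.792, 0.611, -0.0, 0.0]
wrist_force: [-0.5, -0.8, 0.2]
finger_gap: 0.601
```

Call:
send_rows(
  motion=[0,0,0,0,0,0,0,0,0,0,0,0,0,0,0,0,0,0,0,0,0,0,0,0],
  claw=-1,
  newtons=90,
)

```text
time_s: 41.45
ee_pos: [556.2, 308.3, 13.6]
tcp_rot: [0.791, 0.611, 0.001, 0.0]
wrist_force: [-1.3, -1.3, 5.9]
finger_gap: 0.343
```

Call:
send_rows(
  motion=[0,0,0.03,0,0,0,0,0,0.04,0,0,0,0,0,0.035,0,0,0,-0.001,-0.048,0.005,0,0,0,-0.002,-0.048,0,0,0,0,-0.002,-0.048,0,0,0,0,-0.002,-0.048,0,0,0,0,-0.002,-0.049,0,0,0,0,-0.002,-0.049,0,0,0,0,-0.002,-0.049,0,0,0,0,0,0,0,0,0,0,0,0,0,0,0,0],
)

```text
time_s: 42.65
ee_pos: [541.9, -33.0, 121.8]
tcp_rot: [0.793, 0.61, 0.0, 0.0]
wrist_force: [0.2, 0.2, -3.4]
finger_gap: 0.339
```

Call:
send_rows(
  motion=[0,0,-0.015,0,0,0,0,0,-0.008,0,0,0,0,0,-0.003,0,0,0,0,0,0,0,0,0,0,0,0,0,0,0],
)

```text
time_s: 43.15
ee_pos: [542.4, -30.0, 95.9]
tcp_rot: [0.791, 0.612, 0.0, 0.0]
wrist_force: [0.1, 1.0, -2.0]
finger_gap: 0.337
```

Call:
send_rows(
  motion=[0,0,-0.002,0,0,0,0,0,-0.002,0,0,0,0,0,0,0,0,0],
)

```text
time_s: 43.45
ee_pos: [542.9, -30.8, 92.6]
tcp_rot: [0.791, 0.611, 0.001, 0.001]
wrist_force: [-0.5, -0.1, 3.0]
finger_gap: 0.339
```

Call:
send_rows(
  motion=[0,0,-0.002,0,0,0,0,0,-0.001,0,0,0,0,0,0,0,0,0],
)

```text
time_s: 43.75
ee_pos: [543.8, -31.0, 92.3]
tcp_rot: [0.791, 0.611, 0.001, 0.002]
wrist_force: [-5.0, -1.7, 24.6]
finger_gap: 0.344
```

Call:
send_rows(
  motion=[0,0,-0.0015,0,0,0,0,0,-0.001,0,0,0,0,0,0,0,0,0],
)

```text
time_s: 44.05
ee_pos: [544.5, -31.2, 92.1]
tcp_rot: [0.791, 0.611, 0.001, 0.003]
wrist_force: [-9.5, -0.6, 41.3]
finger_gap: 0.342
```

Call:
send_rows(
  motion=[0,0,0.004,0,0,0,0,0,0.008,0,0,0,0,0,0.0235,0,0,0,0.002,0.048,0,0,0,0,0.002,0.048,0,0,0,0,0.002,0.048,0,0,0,0,0.002,0.048,0,0,0,0,0.002,0.049,0,0,0,0,0.002,0.049,0,0,0,0,0.001,0.049,-0.005,0,0,0,0,0,-0.02,0,0,0,0,0,-0.03,0,0,0],
)

```text
time_s: 45.25
ee_pos: [555.8, 312.7, 67.3]
tcp_rot: [0.79, 0.613, 0.003, -0.001]
wrist_force: [-0.2, -1.2, -3.1]
finger_gap: 0.337
```

Call:
send_rows(
  motion=[0,0,-0.03,0,0,0,0,0,-0.015,0,0,0,0,0,0,0,0,0,0,0,0,0,0,0],
)

```text
time_s: 45.65
ee_pos: [555.4, 308.4, 22.0]
tcp_rot: [0.791, 0.611, 0.0, -0.0]
wrist_force: [0.0, -0.1, -2.0]
finger_gap: 0.342
```

Call:
send_rows(
  motion=[0,0,-0.005,0,0,0,0,0,-0.003,0,0,0,0,0,0,0,0,0],
)

```text
time_s: 45.95
ee_pos: [555.3, 308.2, 14.1]
tcp_rot: [0.791, 0.611, 0.0, 0.0]
wrist_force: [0.2, 0.1, -3.2]
finger_gap: 0.341
```

Call:
send_rows(
  motion=[0,0,-0.001,0,0,0,0,0,0,0,0,0],
)

```text
time_s: 46.15
ee_pos: [555.6, 308.2, 13.6]
tcp_rot: [0.791, 0.611, 0.0, 0.0]
wrist_force: [-0.4, -1.6, 4.2]
finger_gap: 0.34
```

Standing on the bench; release, rise, rotate back toward the parallel end.

Call:
send_rows(
  motion=[0,0,0,0,0,0,0,0,0,0,0,0,0,0,0,0,0,0,0,0,0,0,0,0],
  claw=0.2,
)

```text
time_s: 46.55
ee_pos: [555.2, 308.4, 12.7]
tcp_rot: [0.791, 0.611, 0.0, -0.0]
wrist_force: [0.1, 0.8, 0.1]
finger_gap: 0.6
```

Call:
send_rows(
  motion=[0,0,0.02,0,0,0,0,0,0.04,0,0,0,0,0,0.04,0,0,0,0,0,0.042,0,0,0],
)

```text
time_s: 46.95
ee_pos: [554.6, 307.9, 155.6]
tcp_rot: [0.791, 0.612, -0.001, -0.0]
wrist_force: [0.8, 0.4, -0.2]
finger_gap: 0.601
```

Call:
send_rows(
  motion=[0,-0.0225,0,0,0,-0.1458,0,-0.0225,0,0,0,-0.1458,0,-0.0225,0,0,0,-0.1458,0,-0.0225,0,0,0,-0.1458,0,-0.0225,0,0,0,-0.1458,0,-0.0225,0,0,0,-0.1458,0,-0.0225,0,0,0,-0.1458,0,-0.0225,0,0,0,-0.1458,0,-0.0225,0,0,0,-0.1458,0,-0.0225,0,0,0,-0.1458,0,-0.0225,0,0,0,-0.146,0,0,0,0,0,0],
  claw=-1,
)

```text
time_s: 48.15
ee_pos: [554.8, 56.6, 154.7]
tcp_rot: [0.989, -0.147, 0.0, 0.001]
wrist_force: [-0.2, -0.1, 0.0]
finger_gap: -0.001
```

Run:
```python
from h import *
st(); i,im=snap('side','s31.png');st()
cv2.imwrite('pics/s31z.png',cv2.resize(im[200:400,190:450],None,fx=3,fy=3,interpolation=cv2.INTER_CUBIC))
```

```text
48.15 [554.8  56.6 154.7] [-0.2 -0.1  0. ] -0.001 [ 0.989 -0.147  0.     0.001]
48.2 [555.   59.1 154.7] [0.4 0.4 0.2] -0.002 [ 0.99  -0.144  0.     0.   ]
```

View pics/s31z.png

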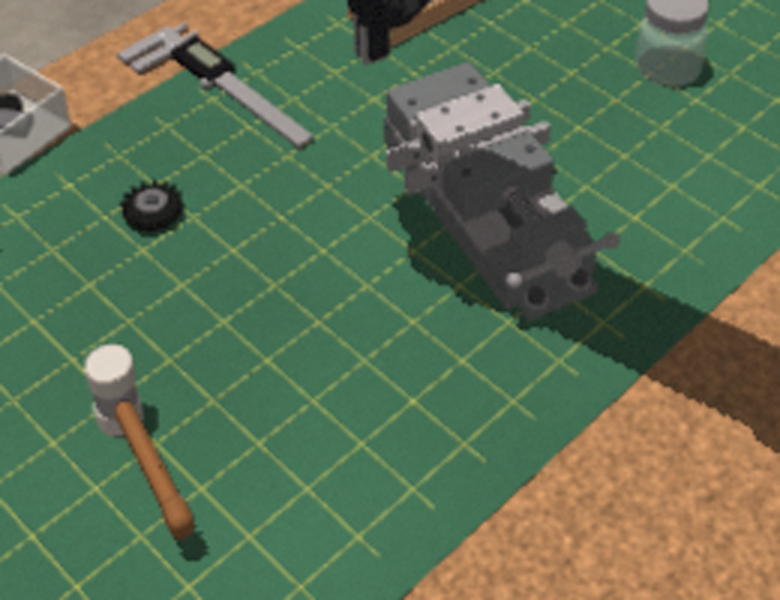

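Call:
send_rows(
  motion=[0,0,-0.045,0,0,0,0,0,-0.045,0,0,0,0,0,-0.035,0,0,0,0,0,-0.012,0,0,0,0,0,0,0,0,0,-0.002,-0.0075,0,0,0,0,-0.002,-0.0075,0,0,0,0,0,0,0,0,0,0,0,0,0,0,0,0],
)

```text
time_s: 49.1
ee_pos: [551.8, 45.0, 18.9]
tcp_rot: [0.99, -0.144, 0.001, -0.0]
wrist_force: [0.7, -0.2, 0.2]
finger_gap: 0.002
```

Call:
send_rows(
  motion=[-0.0003,-0.001,0,0,0,0,-0.0003,-0.001,0,0,0,0,0,0,0,0,0,0],
)

```text
time_s: 49.4
ee_pos: [550.5, 43.7, 17.8]
tcp_rot: [0.99, -0.144, 0.0, -0.0]
wrist_force: [0.1, 0.9, -0.0]
finger_gap: -0.002
```

Run:
```python
from h import *
snap('scene','c32.png');st()
```

```text
49.45 [550.5  43.7  17.7] [ 0.4 -0.5 -0.6] -0.003 [ 0.99  -0.144  0.    -0.   ]
```

Call:
send_rows(
  motion=[-0.0003,-0.001,0,0,0,0,0,0,0,0,0,0,0,0,0,0,0,0],
)

```text
time_s: 49.75
ee_pos: [550.2, 42.7, 17.6]
tcp_rot: [0.99, -0.144, -0.0, 0.0]
wrist_force: [0.3, -0.4, 0.5]
finger_gap: -0.001
```

Call:
send_rows(
  motion=[-0.0003,-0.001,0,0,0,0,0,0,0,0,0,0,0,0,0,0,0,0],
)

```text
time_s: 50.05
ee_pos: [550.0, 42.0, 17.7]
tcp_rot: [0.99, -0.143, 0.0, -0.0]
wrist_force: [0.2, 0.7, -0.5]
finger_gap: -0.003
```

Call:
send_rows(
  motion=[-0.0002,-0.0006,0,0,0,0,0,0,0,0,0,0,0,0,0,0,0,0],
)

```text
time_s: 50.35
ee_pos: [550.0, 41.8, 17.7]
tcp_rot: [0.99, -0.143, 0.0, -0.0]
wrist_force: [0.3, 2.8, 0.1]
finger_gap: -0.001
```

Call:
send_rows(
  motion=[-0.0002,-0.0006,0,0,0,0,0,0,0,0,0,0,0,0,0,0,0,0],
)

```text
time_s: 50.65
ee_pos: [550.0, 41.7, 17.7]
tcp_rot: [0.99, -0.143, 0.0, -0.001]
wrist_force: [0.7, 5.2, -0.5]
finger_gap: 0.0
```

Call:
send_rows(
  motion=[-0.0001,-0.0004,0,0,0,0,0,0,0,0,0,0,0,0,0,0,0,0,0,0,0,0,0,0],
)

```text
time_s: 51.05
ee_pos: [550.0, 41.2, 17.7]
tcp_rot: [0.99, -0.143, 0.0, -0.001]
wrist_force: [0.9, 4.8, -1.3]
finger_gap: 0.004
```

Call:
send_rows(
  motion=[0.0005,0.002,0,0,0,0,0.003,0.01,0,0,0,0,0.004,0.015,0,0,0,0,0,0,0.04,0,0,0,0,0,0.045,0,0,0,-0.003,-0.03,0.04,0,0,0.072,-0.004,-0.038,0,0,0,0.072,-0.004,-0.038,0,0,0,0.072,-0.004,-0.038,0,0,0,0.072,0,0,0,0,0,0,0,0,0,0,0,0],
)

```text
time_s: 52.15
ee_pos: [541.8, -77.6, 142.6]
tcp_rot: [1.0, -0.002, -0.0, 0.0]
wrist_force: [-0.3, 0.7, 0.1]
finger_gap: -0.001
```

Run:
```python
from h import *
st(); i,im=snap('wrist','w33.png');st()
z=cv2.resize(im[10:230,190:430],None,fx=3.3,fy=2.7,interpolation=cv2.INTER_CUBIC)
cv2.imwrite('pics/w33z.png',z)
i,im=snap('side','s33.png')
cv2.imwrite('pics/s33z.png',cv2.resize(im[210:290,280:380],None,fx=7,fy=7,interpolation=cv2.INTER_CUBIC))
i,im=snap('scene','c33.png')
```

```text
52.15 [541.8 -77.6 142.6] [-0.3  0.7  0.1] -0.001 [ 1.    -0.002 -0.     0.   ]
52.2 [542.1 -76.  142.6] [ 0.6  1.8 -0.6] 0.001 [ 1. -0. -0. -0.]
```

View pics/w33z.png

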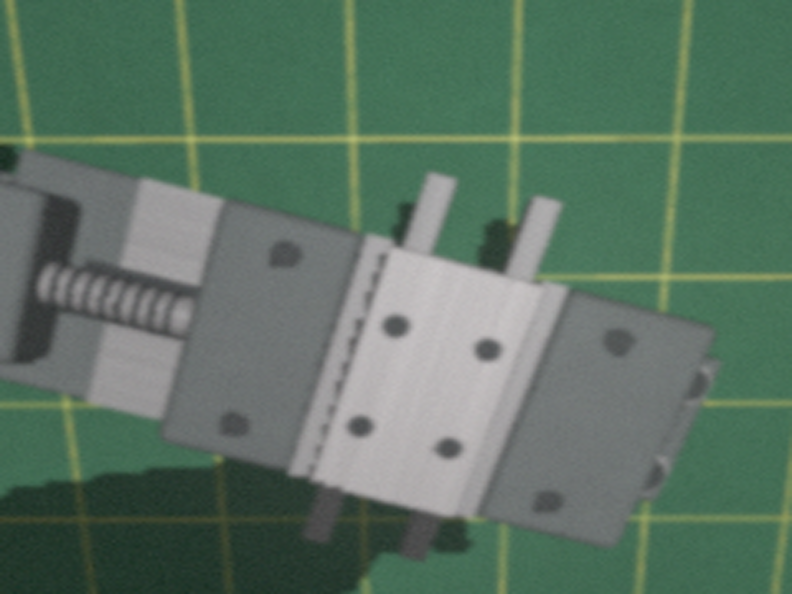

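View pics/s33z.png

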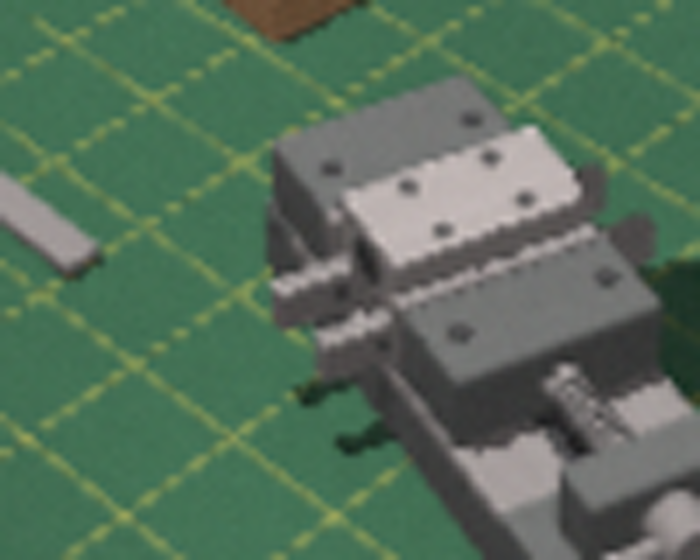

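View pics/c33.png

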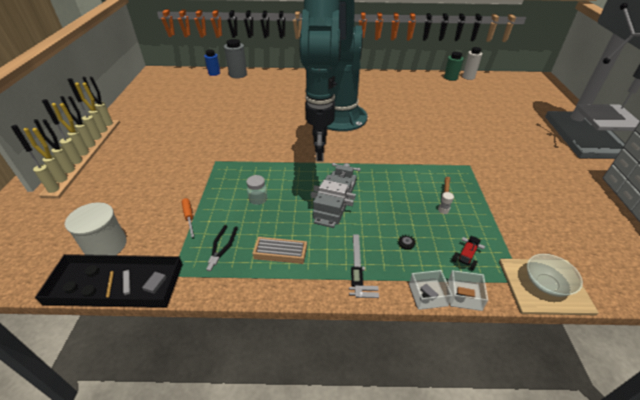

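```bash
sed -e 's/w8/w33/' -e 's/dict(Lt.*554))/dict(Lt=(442,175),Lb=(316,541),Rt=(547,200),Rb=(413,557))/' -e 's/^obs=.*/obs=[((-20,38),Z(391,247)),((20,38),Z(542,284)),((-20,-38),Z(312,482)),((20,-38),Z(457,517))]/' fit8.py > fit33.py; python3 fit33.py
python3 - <<'E'
from h import *
ims=[cv2.imread(f'pics/s{k}.png',0) for k in (20,33)]
E
```

```text
Lt [547.6  30.3  51. ]
Lb [509.9 -93.8  51. ]
Rt [575.5  22.8  51. ]
Rb [ 539.2 -100.1   51. ]
L [528.7 -31.7  51. ] 129.7 yaw -0.294
R [557.3 -38.7  51. ] 128.2 yaw -0.287
[ 5.42911e+02 -3.42130e+01 -2.88000e-01 -6.34000e+00 -1.25000e-01] [ 0.1 -0.3 -0.1  0.2  0.1  0.4 -0.2 -0.3]
Lt [-13.9  63.2]
Lb [-14.7 -66.5]
Rt [15.  63.9]
Rb [ 15.1 -64.3]
```

Run:
```python
from h import *
st(); print(robot.job_done())
```

```text
52.3 [542.2 -74.7 142.5] [-0.1  0.3 -0.3] -0.002 [ 1.     0.001 -0.    -0.   ]
the job is handed in; nothing more can be done
None
```

I slid the crept parallel back, tapped the blank down with the mallet, stood the mallet back on the bench, and finished with a fingertip push on a parallel's end. I handed in at 52.3 s with the robot touching nothing. One check only partly passed: the parallels are held less firmly than I expected.

- **Parallels:** The last wrist picture puts the one that had crept about 1.6 mm towards the vise's -y, and the other within about 0.2 mm of centre. While pushing the crept one back I knocked it slightly askew, and straightened it with the gripper.
- **Blank:** The mallet stopped firmly at the same height (tool reading 92.4–92.5 mm) at both ends and the middle, so the blank is down and level. The side picture agrees. My camera fit of the tilt was too unreliable to use; it disagreed with the mallet contacts.
- **First tapping:** After presses of about 25–30 N, both parallels still slid under a 5 N fingertip push. One moved about 2.7 mm and the other about 1.5 mm. I pulled the first back to centre, which took 9–12 N. The other needed no correction.
- **Second tapping:** I fetched the mallet again, pressed the middle of the blank to about 44 N, and put the mallet back near where it had stood.
- **Final proof:** The crept parallel held at 5.2 N without moving. A slightly harder push then moved it by about 0.5 mm while the force stayed near 5 N. So it is clearly tighter than at the start (about 1.5 N), but I did not see the roughly 10 N resistance under a fingertip push.

The other objects look undisturbed in the last pictures.

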